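# Move the herb pots from the cold frame onto their studded window bases

### The job

Take every herb pot out of the cold frame and mount each on a studded base of its own: turn it until the three holes of its flange line up with the studs and let it down until the flange lies flat on the base. Slide the frame's clear panes one past the other to reach the compartments, and leave both panes fully closed at the end. Keep the pots upright and do not disturb the watering can, the mister, the saucer or the dibber.

Things in the scene. Friction and masses are not known exactly. Their poses are not given: they have to be found in the camera images.
- pot0_center (a point): loose upright terracotta pot, 88 mm tall, 0.3 kg, in one piece with a round aluminium flange at its foot (112 mm dia, 8 mm thick, three 13 mm through-holes 120 deg apart on an 84 mm bolt circle). Grip across its rim band: cylinder 56 mm dia, 62 to 88 mm above the underside. Point: on the axis, 44 mm above the underside; z up, x towards one hole. None if absent. Starts in the cold frame
- pot1_center (a point): loose upright terracotta pot, 88 mm tall, 0.3 kg, in one piece with a round aluminium flange at its foot (112 mm dia, 8 mm thick, three 13 mm through-holes 120 deg apart on an 84 mm bolt circle). Grip across its rim band: cylinder 56 mm dia, 62 to 88 mm above the underside. Point: on the axis, 44 mm above the underside; z up, x towards one hole. None if absent. Starts in the cold frame
- pot2_center (a point): loose upright terracotta pot, 88 mm tall, 0.3 kg, in one piece with a round aluminium flange at its foot (112 mm dia, 8 mm thick, three 13 mm through-holes 120 deg apart on an 84 mm bolt circle). Grip across its rim band: cylinder 56 mm dia, 62 to 88 mm above the underside. Point: on the axis, 44 mm above the underside; z up, x towards one hole. None if absent. Starts in the cold frame
- pot3_center (a point): loose upright terracotta pot, 88 mm tall, 0.3 kg, in one piece with a round aluminium flange at its foot (112 mm dia, 8 mm thick, three 13 mm through-holes 120 deg apart on an 84 mm bolt circle). Grip across its rim band: cylinder 56 mm dia, 62 to 88 mm above the underside. Point: on the axis, 44 mm above the underside; z up, x towards one hole. None if absent. Starts in the cold frame
- base0_top (a point): fixed dark steel base, 104 mm dia, 14 mm thick, with three upright round-topped 8 mm studs, 26 mm tall, 120 deg apart on an 84 mm bolt circle. Point: centre of the top face, 14 mm above the ledge; z up, x towards one stud. A pot's flange lies flat on it only when its holes are turned in line with the studs (any of three ways); else it perches on the stud tips
- base1_top (a point): fixed dark steel base, 104 mm dia, 14 mm thick, with three upright round-topped 8 mm studs, 26 mm tall, 120 deg apart on an 84 mm bolt circle. Point: centre of the top face, 14 mm above the ledge; z up, x towards one stud. A pot's flange lies flat on it only when its holes are turned in line with the studs (any of three ways); else it perches on the stud tips
- base2_top (a point): fixed dark steel base, 104 mm dia, 14 mm thick, with three upright round-topped 8 mm studs, 26 mm tall, 120 deg apart on an 84 mm bolt circle. Point: centre of the top face, 14 mm above the ledge; z up, x towards one stud. A pot's flange lies flat on it only when its holes are turned in line with the studs (any of three ways); else it perches on the stud tips
- base3_top (a point): fixed dark steel base, 104 mm dia, 14 mm thick, with three upright round-topped 8 mm studs, 26 mm tall, 120 deg apart on an 84 mm bolt circle. Point: centre of the top face, 14 mm above the ledge; z up, x towards one stud. A pot's flange lies flat on it only when its holes are turned in line with the studs (any of three ways); else it perches on the stud tips
- frame: fixed pine box 280 mm (x) by 380 mm (y); origin: centre of its underside, x away from the robot. Floor 8 mm; x walls 10 mm thick, 116 mm high; y walls 8 mm thick, 98 mm high; solid divider 72 mm thick, 96 mm high, at y = 0. Pots stand near x = +-64, y = +109 (left compartment) or -109 mm (right), up to two in each. Each compartment has a clear pane on top
- pane_left (a joint): clear upper pane (182 mm wide in y, top at 111 mm) over the left (+y) compartment: 0 closed, 0.15 m open, slid along the frame's -y over the other pane; friction 1.5 N, stays where left. Fully open it clears the whole compartment. The right pane's handle blocks it: the two joints cannot add up to over 0.16 m, so close one pane before opening the other
- pane_right (a joint): clear lower pane (182 mm wide in y, top at 104 mm) over the right (-y) compartment: 0 closed, 0.15 m open, slid along the frame's +y beneath the left pane; otherwise as the left pane
- pane_left_grip (a point): grip point in the left pane's wooden handle block: 30 mm along the frame's x, 14 mm along its y, upright on the pane 12 mm in from its outer edge, from 111 to 144 mm above the ledge. Point: on the block's centre line, 134 mm above the ledge; axes as the frame's. Pinch from above across the 14 mm
- pane_right_grip (a point): grip point in the right pane's wooden handle block: 30 mm along the frame's x, 14 mm along its y, upright on the pane 12 mm in from its outer edge, from 104 to 144 mm above the ledge. Point: on the block's centre line, 134 mm above the ledge; axes as the frame's. Pinch from above across the 14 mm
- can: bystander: green plastic watering can, 118 mm tall body, 110 mm diameter, spout along its x to 135 mm out and 155 mm high; origin under the body's centre
- mister: bystander: stainless steel plant mister, 76 mm diameter, 168 mm tall; origin under its centre
- saucer: bystander: glazed saucer, 130 mm diameter, 20 mm high; origin under its centre
- dibber: bystander: wooden dibber 200 mm long, 32 mm thick, lying along its x; origin under its middle
There are look-alikes about, which are no part of the job. What is shaped like the part that bears pot2_center but yellow is not meant. Leave any pink look-alike of the part that bears base3_top alone.

How it is judged:
At the end, for the whole second after the job is handed in: every pot present is at rest, upright (within 3 degrees) on a studded base of its own, within 6 mm of its centre and with its flange within 4 mm of the base's face (the studs through its holes), and both panes are closed to within 10 mm (((horizontal distance between pot0_center and base0_top below 0.006 m and z of pot0_center in the frame of base0_top below 0.048 m) or (horizontal distance between pot0_center and base1_top below 0.006 m and z of pot0_center in the frame of base1_top below 0.048 m) or (horizontal distance between pot0_center and base2_top below 0.006 m and z of pot0_center in the frame of base2_top below 0.048 m) or (horizontal distance between pot0_center and base3_top below 0.006 m and z of pot0_center in the frame of base3_top below 0.048 m)) and angle between each of pot0_center, pot1_center, pot2_center, pot3_center's own z axis and vertical below 0.06 rad and linear speed of each of pot0, pot1, pot2, pot3 below 0.02 m/s and ((horizontal distance between pot1_center and base0_top below 0.006 m and z of pot1_center in the frame of base0_top below 0.048 m) or (horizontal distance between pot1_center and base1_top below 0.006 m and z of pot1_center in the frame of base1_top below 0.048 m) or (horizontal distance between pot1_center and base2_top below 0.006 m and z of pot1_center in the frame of base2_top below 0.048 m) or (horizontal distance between pot1_center and base3_top below 0.006 m and z of pot1_center in the frame of base3_top below 0.048 m)) and ((horizontal distance between pot2_center and base0_top below 0.006 m and z of pot2_center in the frame of base0_top below 0.048 m) or (horizontal distance between pot2_center and base1_top below 0.006 m and z of pot2_center in the frame of base1_top below 0.048 m) or (horizontal distance between pot2_center and base2_top below 0.006 m and z of pot2_center in the frame of base2_top below 0.048 m) or (horizontal distance between pot2_center and base3_top below 0.006 m and z of pot2_center in the frame of base3_top below 0.048 m)) and ((horizontal distance between pot3_center and base0_top below 0.006 m and z of pot3_center in the frame of base0_top below 0.048 m) or (horizontal distance between pot3_center and base1_top below 0.006 m and z of pot3_center in the frame of base1_top below 0.048 m) or (horizontal distance between pot3_center and base2_top below 0.006 m and z of pot3_center in the frame of base2_top below 0.048 m) or (horizontal distance between pot3_center and base3_top below 0.006 m and z of pot3_center in the frame of base3_top below 0.048 m)) and value of joint each of pane_left, pane_right below 0.01 m); the robot touches nothing.
It fails at once if the can is disturbed (moved more than 20 mm) (distance of can from where it was at the start of the episode above 0.02 m).
It fails at once if the mister is disturbed (moved more than 20 mm) (distance of mister from where it was at the start of the episode above 0.02 m).
It fails at once if the saucer is disturbed (moved more than 20 mm) (distance of saucer from where it was at the start of the episode above 0.02 m).
It fails at once if the dibber is disturbed (moved more than 20 mm) (distance of dibber from where it was at the start of the episode above 0.02 m).
It fails at once if a pot is tipped over (more than 45 degrees) (angle between any of pot0_center, pot1_center, pot2_center, pot3_center's own z axis and vertical above 0.79 rad).
Of pot0, pot1, pot2, pot3 only 3 to 4 are there at a start; the rules pass over those that are not, and their reading is None.
At some moment in a run one of pot0, pot1, pot2, pot3 may be knocked a few centimetres aside while the robot is not near it.
It also fails if it takes over 210 s, if anything falls off the work surface, if the arm or the gripper's body presses on something with over 40 N, if the wrist force passes 120 N, or if a joint passes its speed limit or range.

### The arm

A 6-joint arm with a two-finger parallel gripper is mounted at the origin on the work surface. World frame = base frame: x ahead of the robot, y to its left, z up, the work surface at z = 0. Lengths are in m, angles in rad, forces in N, time in s.
With the tool pointing down it reaches from about 0.35 to 0.775 m from the base axis. Payload 5.5 kg.
Tool frame: the origin (TCP) lies midway between the tips of the shut fingers; the grasp point (between the pads) lies 19 mm behind it (grasp_offset is the distance from the TCP to the grasp point, in m); z points along the fingers, y is the direction in which the jaws open and shut (so a half turn about z gives the same grasp; the last joint's range is limited). The gripper opens to 85 mm and grips with 20 to 120 N. Pads are 22 mm wide; open, the fingers measure 114 mm over their backs; the gripper's body (76 mm by 85 mm) begins 54 mm behind the grasp point. The pads swing forward as they close: fully open they stand 13 mm farther back than shut.
Start: joints at [-1.304, 0.313, 0.046, 1.304, 0, 1.431], TCP at [0.228, -0.528, 0.231] pointing down, gripper open.
Joint ranges: [-2.76, 2.76], [-0.86, 1.69], [-1.03, 1.26], [-2.2, 2.34], [-1.47, 1.5], [-3.14, 3.14]. Speed limits (rad/s): [2.57, 2.57, 3.14, 3.14, 3.14, 3.14].

### API

Orientations are given as a 3x3 rotation matrix whose columns are the frame's x, y, z axes.
In Python, from cell import get_obs, camera, job_done, find_in, place_of, grasp_offset gives the robot as it stands.
- The arm moves only by the shell command python3 -m pendant 'ROWS' [FORCE]. ROWS is JSON, a list of rows, each a list of 7 numbers: the shift along the tool's x, y, z in m, then the turn, a rotation vector about the tool's x, y, z in degrees, then the opening in per cent of the stroke, from 0 (shut) to 100 (fully open). In form: [[tx, ty, tz, wx, wy, wz, fingers], ...]. A call has 1 to 10 rows; each row shifts and turns the commanded pose from where the row before left it, along the tool's axes as they then stand; what a row does not reach is not made up. A row lasts 1/10 s, in which the tool goes at most 50 mm and 8.59 degrees, less where a joint would pass 70% of its speed; a pose out of reach is approached as far as the arm can. A call is refused whole if a number of a shift passes 0.05 or a number of a turn 8.59, either way. A call with a gripper value outside its range is refused whole. The fingers move at their own pace and stop on an object; FORCE is the grip in N (left out, the last holds). Time passes only in rows, so rows that do not move let the fingers close. It gives the time, the measured TCP pose, the force and the opening at its end, in the units of the state.
- get_obs(): the state, without advancing time (a new reading comes with each control period).
- camera(name): name is "scene" or "side" or "wrist"; returns a dict with "pixels" (400x640x3 uint8, red, green, blue), "fx", "fy", "cx", "cy" (pixels), "R" (3x3) and "t" (3): a world point X has camera coordinates R X + t; the wrist camera has in their place "T_tool_cam" (4x4, takes a point from camera to tool coordinates, whose origin is the TCP and whose axes are the flange's). Camera axes: x right, y down, z forward; pixel columns grow to the right and rows downward; lengths in m; the calibration is good to about 2 mm. A picture is of the moment at which its call begins: read the wrist's pose just before it. There is no depth.
- job_done(): hands the job in, once; it reports no verdict.
Trained networks look in the newest picture that a camera, given by its name, has taken for a name from the list of things; names that differ only in an ending like _2 or _b are one class to them, and where a whole thing is asked for, a point or a joint stands for the part that bears it (a point fixed in the world has none). Each returns a list of dicts, best first, with "confidence" (0 to 1); they miss things now and then, are a little off and sometimes report something else, mostly with a low value. They report only what shows in the picture. A call takes as long as a camera call. They do not tell look-alikes from the thing itself.
- find_in(name, camera): "centre" ([row, column] in pixels, amid what is visible of it).
- place_of(name, camera): "centre" ([row, column] in pixels: a listed point, or the origin of a listed thing).
The state is a dict: "time_s": time; "q": joint angles; "joint_velocities": joint speeds; "tau": joint torques, N m; "tcp_pos": TCP position; "ee_rot": TCP orientation; "wrist_force": force on the tool from outside, world axes, zero at the start; "torque": the same for the moment, N m; "gripper_width": finger opening in m.
Only numpy, scipy, OpenCV 4.12 (cv2) and the standard library are available. Lean on these libraries where they do the work, as an engineer would, in place of code of your own. Each camera call takes 0.05 s, during which the arm holds its last target.

## Working session

There is one attempt and no reset: what is moved stays moved. The work goes in short steps, Python scripts to look and compute and a shell command to move; the robot and the scene stay as the last step left them, time stands still between calls to the robot, and variables do not carry over. Pictures are saved under pics/ and viewed, and the job is handed in when it is done.

```bash
mkdir -p pics; ls
cat > h.py <<'E'
import numpy as np, cv2
from cell import get_obs, camera, job_done, find_in, place_of, grasp_offset
def save(name,fn,scale=1,crop=None):
    c=camera(name); im=c["pixels"][:,:,::-1].copy()
    if crop: r0,r1,c0,c1=crop; im=im[r0:r1,c0:c1]
    if scale!=1: im=cv2.resize(im,None,fx=scale,fy=scale,interpolation=cv2.INTER_CUBIC)
    cv2.imwrite("pics/"+fn,im); return c
def RT(c,obs=None):
    "returns camera centre, Rwc (cam->world)"
    if "R" in c:
        R=np.array(c["R"]);t=np.array(c["t"]); return -R.T@t, R.T
    T=np.array(c["T_tool_cam"]); Rw=np.array(obs["ee_rot"]); p=np.array(obs["tcp_pos"])
    return p+Rw@T[:3,3], Rw@T[:3,:3]
def ray(c,px,z,obs=None):
    o,R=RT(c,obs); d=R@np.array([(px[1]-c["cx"])/c["fx"],(px[0]-c["cy"])/c["fy"],1.])
    return o+d*(z-o[2])/d[2]
def proj(c,X,obs=None):
    o,R=RT(c,obs); v=R.T@(np.array(X)-o); return np.array([c["cy"]+c["fy"]*v[1]/v[2], c["cx"]+c["fx"]*v[0]/v[2]])
E
python3 - <<'E'
from h import *
o=get_obs(); print({k:np.round(v,3).tolist() for k,v in o.items()}, grasp_offset)
for n in ["scene","side","wrist"]:
    c=save(n,n+"0.png"); 
    if n!="wrist": print(n,RT(c)[0],np.round(RT(c)[1],2).tolist(),c["fx"])
    else: print(np.round(c["T_tool_cam"],3).tolist(),c["fx"],c["cx"],c["cy"])
E
```

```text
pics
{'time_s': 0.0, 'q': [-1.304, 0.314, 0.045, 1.304, 0.0, 1.431], 'joint_velocities': [-0.0, 0.001, -0.002, -0.001, 0.0, 0.002], 'tau': [-0.0, -48.062, 29.854, 0.019, -0.0, 0.0], 'tcp_pos': [0.227, -0.528, 0.23], 'ee_rot': [[0.918, 0.396, -0.0], [0.396, -0.918, 0.002], [0.0, -0.002, -1.0]], 'wrist_force': [0.344, -0.369, -0.963], 'torque': [-0.038, 0.023, 0.012], 'gripper_width': 0.085} 0.0187
scene [1.40827808 0.73901443 1.41231653] [[-0.61, 0.59, -0.52], [0.79, 0.46, -0.4], [0.0, -0.66, -0.75]] 475.70961299767146
side [ 0.41173098 -1.0569077   1.02043401] [[0.99, -0.09, 0.08], [-0.12, -0.63, 0.77], [-0.01, -0.77, -0.64]] 442.7368808267491
[[0.0, -0.953, -0.302, 0.078], [1.0, 0.001, -0.0, 0.0], [0.0, -0.302, 0.953, -0.142], [0.0, 0.0, 0.0, 1.0]] 335.41937218912756 319.7919705088026 196.68119002779082
```

View pics/scene0.png

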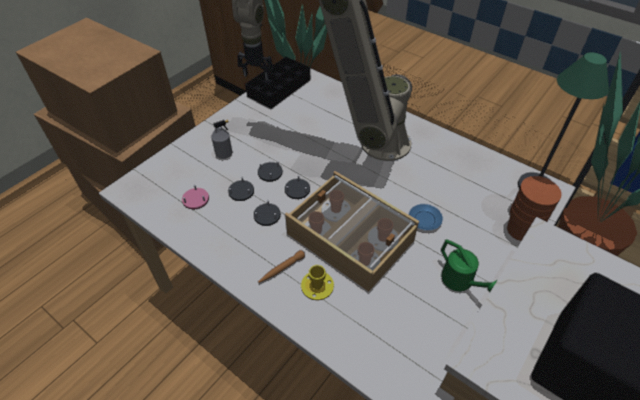

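View pics/side0.png

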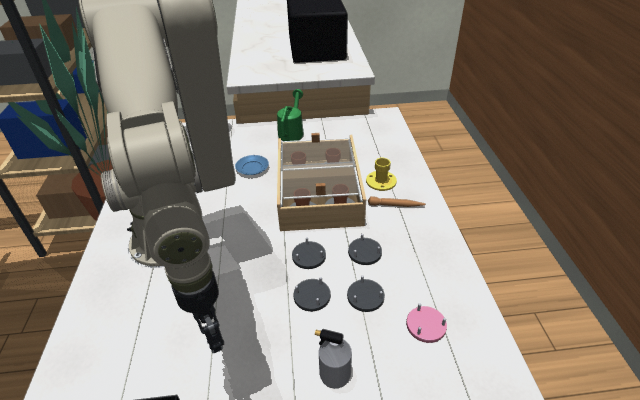

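View pics/wrist0.png

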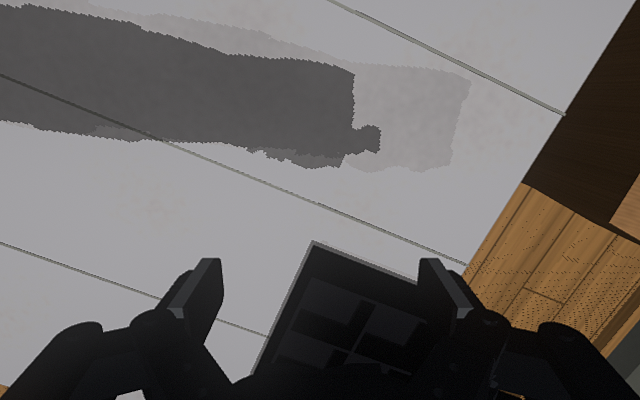

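Run:
```python
from h import *
H={"pot0_center":.052,"base0_top":.014,"frame":0,"pane_left_grip":.134,"pane_right_grip":.134,"can":0,"mister":0,"saucer":0,"dibber":0}
for n in ["scene","side"]:
    c=camera(n)
    for k,z in H.items():
        for d in place_of(k,n): print(n,k,round(d["confidence"],2),np.round(d["centre"]),np.round(ray(c,d["centre"],z),3))
```

```text
scene pot0_center 0.42 [186. 296.] [ 0.472 -0.113  0.052]
scene base0_top 0.69 [188. 297.] [ 0.454 -0.128  0.014]
scene base0_top 0.46 [280. 456.] [0.449 0.572 0.014]
scene frame 0.78 [239. 351.] [0.518 0.184 0.   ]
scene frame 0.22 [152. 224.] [ 0.476 -0.52   0.   ]
scene pane_left_grip 0.92 [236. 394.] [0.505 0.343 0.134]
scene pane_left_grip 0.42 [220. 424.] [0.381 0.387 0.134]
scene pane_right_grip 0.7 [195. 320.] [0.511 0.036 0.134]
scene can 0.84 [277. 453.] [0.433 0.556 0.   ]
scene mister 0.56 [156. 225.] [ 0.487 -0.501  0.   ]
scene saucer 0.93 [220. 423.] [ 0.276  0.349 -0.   ]
scene dibber 0.95 [270. 282.] [0.775 0.069 0.   ]
side pot0_center 0.33 [200. 338.] [0.572 0.062 0.052]
side base0_top 0.96 [256. 306.] [ 0.446 -0.142  0.014]
side base0_top 0.48 [198. 340.] [0.585 0.115 0.014]
side frame 0.93 [194. 319.] [0.517 0.168 0.   ]
side pane_left_grip 0.66 [140. 316.] [0.523 0.312 0.134]
side pane_left_grip 0.62 [373. 340.] [ 0.484 -0.587  0.134]
side pane_right_grip 0.65 [189. 320.] [0.509 0.03  0.134]
side can 0.64 [137. 292.] [0.444 0.56  0.   ]
side mister 0.97 [372. 338.] [ 0.491 -0.512  0.   ]
side mister 0.3 [202. 341.] [0.589 0.113 0.   ]
side saucer 0.78 [165. 251.] [0.271 0.378 0.   ]
side saucer 0.49 [187. 320.] [0.525 0.206 0.   ]
side dibber 0.74 [203. 394.] [0.773 0.081 0.   ]
```

Scene has four dark bases (scene px ~(171,270), (188,297), (190,241), (214,266)). The pink one at (198,196) is the decoy base. There are four terracotta pots in the frame, and the yellow pot at (282,318) is the decoy. Next I'll raise the arm, square up the yaw and survey with the wrist camera.

```bash
cat >> h.py <<'E'
def yaw(o): R=np.array(o["ee_rot"]); return np.degrees(np.arctan2(R[1,0],R[0,0]))
def st():
    o=get_obs(); R=np.array(o["ee_rot"])
    print("t %.1f p %s yaw %.2f tilt %s F %s w %.4f"%(o["time_s"],np.round(o["tcp_pos"],4).tolist(),yaw(o),np.round(R[:2,2],4).tolist(),np.round(o["wrist_force"],1).tolist(),o["gripper_width"])); return o
def delta(x=None,y=None,z=None,yw=None):
    "tool-axis shift to a world target from the measured pose, turn about tool z in deg (do it after the shift)"
    o=st(); R=np.array(o["ee_rot"]);p=np.array(o["tcp_pos"]); t=np.array([p[i] if v is None else v for i,v in enumerate((x,y,z))])
    d=R.T@(t-p); print("tool shift mm",np.round(d*1000,1).tolist(),"" if yw is None else "turn z %.2f"%(-((yw-yaw(o)+180)%360-180)))
E
python3 -m pendant '[[0,0,-0.05,0,0,0,100],[0,0,-0.05,0,0,0,100],[0,0,-0.05,0,0,0,100],[0,0,-0.05,0,0,7.8,100],[0,0,0,0,0,7.8,100],[0,0,0,0,0,7.8,100]]' 40
python3 - <<'E'
from h import *
delta(0.49,-0.20,0.43,0)
E
```

```text
time_s: 1.75
tcp_pos: [0.2278, -0.5292, 0.434]
ee_rot: [[1.0, -0.007, 0.002], [-0.007, -1.0, -0.006], [0.002, 0.006, -1.0]]
wrist_force: [-0.1, -0.8, 0.1]
gripper_width: 0.0855
t 1.8 p [0.2278, -0.5292, 0.434] yaw -0.41 tilt [0.0015, -0.0056] F [-0.1, -0.8, 0.1] w 0.0855
tool shift mm [259.8, -331.1, 2.5] turn z -0.41
```

```bash
python3 -m pendant '[[0.04,-0.045,0,0,0,0,100],[0.04,-0.05,0,0,0,0,100],[0.04,-0.05,0,0,0,0,100],[0.04,-0.05,0,0,0,0,100],[0.04,-0.05,0,0,0,0,100],[0.04,-0.05,0,0,0,0,100],[0.02,-0.035,0,0,0,0,100],[0,0,0,0,0,0,100]]'
python3 - <<'E'
from h import *
o=st(); c=save("wrist","w1.png")
for d in place_of("base0_top","wrist"): print(round(d["confidence"],2),np.round(d["centre"]),np.round(ray(c,d["centre"],.014,o),4))
E
```

```text
time_s: 2.55
tcp_pos: [0.4392, -0.2567, 0.4319]
ee_rot: [[1.0, 0.005, 0.001], [0.005, -1.0, 0.001], [0.001, -0.001, -1.0]]
wrist_force: [0.4, 0.0, 0.0]
gripper_width: 0.0857
t 2.5 p [0.4392, -0.2567, 0.4319] yaw 0.28 tilt [0.0012, 0.0006] F [0.4, 0.0, 0.0] w 0.0857
0.61 [133. 244.] [ 0.4491 -0.1303  0.014 ]
```

View pics/w1.png

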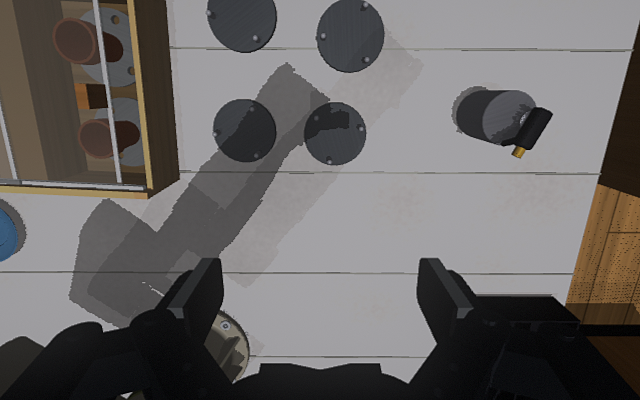

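```bash
python3 -m pendant '[[0.03,-0.03,0.05,0,0,0,100],[0.03,-0.03,0.05,0,0,0,100],[0,0,0.05,0,0,0,100],[0,0,0.03,0,0,0,100],[0,0,0,0,0,0,100],[0,0,0,0,0,0,100]]'
python3 - <<'E'
from h import *
o=st(); c=save("wrist","w2.png")
cv2.imwrite("pics/w2b.png",cv2.resize(c["pixels"][0:280,120:480,::-1],None,fx=2,fy=2,interpolation=cv2.INTER_CUBIC))
import pickle; pickle.dump((o,c),open("w2.pkl","wb"))
E
```

```text
time_s: 3.25
tcp_pos: [0.4826, -0.2164, 0.2757]
ee_rot: [[1.0, -0.004, -0.0], [-0.004, -1.0, -0.0], [-0.0, 0.0, -1.0]]
wrist_force: [0.4, 0.4, 0.7]
gripper_width: 0.0856
t 3.2 p [0.4826, -0.2164, 0.2757] yaw -0.21 tilt [-0.0004, -0.0001] F [0.4, 0.4, 0.7] w 0.0856
```

View pics/w2b.png

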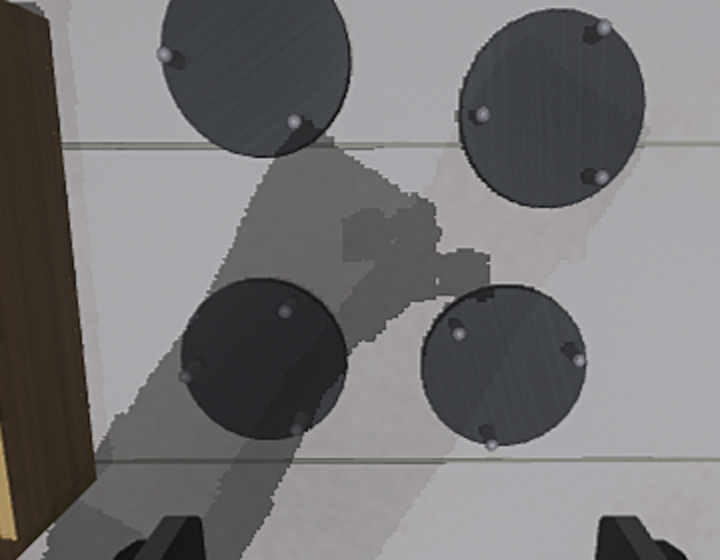

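```bash
python3 -m pendant '[[0.045,-0.02,0,0,0,0,100],[0,0,0,0,0,0,100],[0,0,0,0,0,0,100]]'
cat >> h.py <<'E'
from scipy.optimize import least_squares
def refine(im,px,r=5,bright=True):
    "px [row,col] -> weighted centroid of bright (or dark) blob nearby"
    g=cv2.cvtColor(im,cv2.COLOR_RGB2GRAY).astype(float)
    for _ in range(3):
        r0,c0=int(round(px[0])),int(round(px[1])); w=g[max(r0-r,0):r0+r+1,max(c0-r,0):c0+r+1]
        w=(w if bright else 255-w); w=np.clip(w-(np.median(w)+0.5*(w.max()-np.median(w))),0,None)
        rr,cc=np.mgrid[max(r0-r,0):max(r0-r,0)+w.shape[0],max(c0-r,0):max(c0-r,0)+w.shape[1]]
        if w.sum()==0: return np.array(px,float)
        px=[(rr*w).sum()/w.sum(),(cc*w).sum()/w.sum()]
    return np.array(px)
def fit3(c,o,pts,z,r=.042):
    "fit centre x,y and yaw (deg, mod 120) of 3-fold circle to pixels"
    P=np.array([ray(c,p,z,o)[:2] for p in pts])
    best=None
    for k0 in np.radians(range(0,120,15)):
        for cc in [P.mean(0)]:
            def f(v):
                e=[]
                for q in P:
                    a=np.arctan2(q[1]-v[1],q[0]-v[0]); k=np.round((a-v[2])/(2*np.pi/3)); a=v[2]+k*2*np.pi/3
                    e+=[q[0]-v[0]-r*np.cos(a),q[1]-v[1]-r*np.sin(a)]
                return e
            s=least_squares(f,[cc[0],cc[1],k0],x_scale=[.01,.01,.3])
            if best is None or s.cost<best.cost: best=s
    return best.x[0],best.x[1],np.degrees(best.x[2])%120,np.abs(best.fun).max()*1000
E
python3 - <<'E'
from h import *
import pickle
o,c=pickle.load(open("w2.pkl","rb"))
S={"TL":[(165,55),(294,122)],"TR":[(604,28),(482,114),(601,177)],"BL":[(286,311),(186,377),(298,428)],"BR":[(460,334),(579,360),(491,445)]}
B={}
for k,v in S.items():
    pts=[refine(c["pixels"],(y/2,x/2+120),4) for x,y in v]
    print(k,np.round(pts,1).tolist(), np.round(fit3(c,o,pts,.036),4)); B[k]=fit3(c,o,pts,.036)
o2=st(); c2=save("wrist","w3.png"); pickle.dump((o2,c2),open("w3.pkl","wb"))
vis=c2["pixels"][:,:,::-1].copy()
for k,b in B.items():
    pts=[]
    for i in range(3):
        a=np.radians(b[2]+120*i); p=proj(c2,[b[0]+.042*np.cos(a),b[1]+.042*np.sin(a),.036],o2); q=refine(c2["pixels"],p,4); pts.append(q)
        cv2.circle(vis,(int(q[1]),int(q[0])),6,(0,255,0),1); cv2.drawMarker(vis,(int(p[1]),int(p[0])),(0,0,255),0,6)
    print(k,np.round(fit3(c2,o2,pts,.036),4))
cv2.imwrite("pics/w3b.png",cv2.resize(vis[0:300,120:520],None,fx=2,fy=2))
E
```

```text
time_s: 3.6
tcp_pos: [0.5296, -0.196, 0.2771]
ee_rot: [[1.0, -0.001, 0.003], [-0.001, -1.0, -0.002], [0.003, 0.002, -1.0]]
wrist_force: [-0.5, -0.5, 0.3]
gripper_width: 0.0852
TL [[34.2, 200.0], [60.4, 266.6]] [ 0.5834 -0.1191 39.3951  0.1571]
TR [[11.5, 425.6], [56.6, 361.2], [93.3, 424.8]] [ 0.5954 -0.3052 93.3876  3.8085]
BL [[155.5, 261.8], [191.0, 209.8], [217.0, 273.8]] [ 0.4493 -0.1317 95.7699  4.5341]
BR [[166.7, 349.4], [179.6, 414.0], [225.5, 369.3]] [ 0.4454 -0.2849 49.0386  2.6916]
t 3.6 p [0.5296, -0.196, 0.2771] yaw -0.05 tilt [0.003, -0.002] F [-0.5, -0.5, 0.3] w 0.0852
TL [ 0.5827 -0.1167 37.4915  2.6523]
TR [ 0.5963 -0.307  92.1698  4.4934]
BL [ 0.4493 -0.1328 99.1178  3.3214]
BR [ 0.447  -0.2862 51.7267  2.4116]
```

View pics/w3b.png

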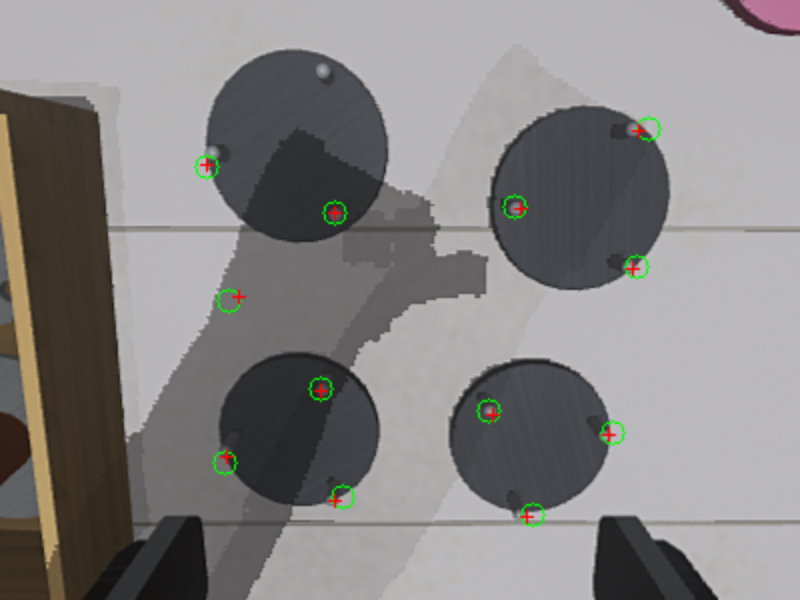

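Run:
```python
from h import *
import pickle
o,c=pickle.load(open("w3.pkl","rb"))
im=c["pixels"][:,:,::-1]
def cr(r,cc): return cv2.convertScaleAbs(cv2.resize(im[r:r+100,cc:cc+100],None,fx=3,fy=3,interpolation=cv2.INTER_CUBIC),alpha=1.5)
top=np.hstack([cr(20,218),cr(45,360)]);bot=np.hstack([cr(170,225),cr(170,338)])
cv2.imwrite("pics/w3c.png",np.vstack([top,bot]))
```

```text
(no output)
```

View pics/w3c.png

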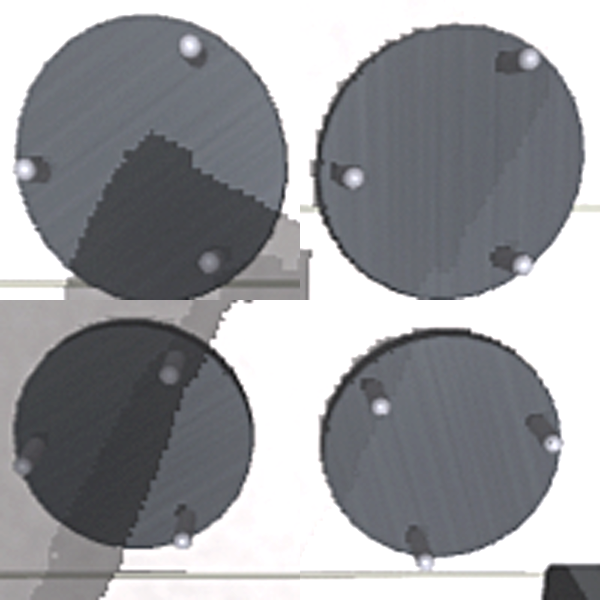

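Run:
```python
from h import *
import pickle
o,c=pickle.load(open("w3.pkl","rb"))
S={"TL":((20,218),[(190,45),(25,170),(209,262)]),"TR":((45,360),[(229,59),(53,178),(222,264)]),"BL":((170,225),[(170,74),(24,164),(182,239)]),"BR":((170,338),[(80,106),(253,142),(125,262)])}
for z in (.034,.037,.040):
  for k,((r,cc),v) in S.items():
    pts=[(r+(y+.5)/3-.5,cc+(x+.5)/3-.5) for x,y in v]
    print(z,k,np.round(fit3(c,o,pts,z),4))
o,c=pickle.load(open("w2.pkl","rb"))
S={"TL":[(165,55),(294,122)],"TR":[(604,28),(482,114),(601,177)],"BL":[(286,311),(186,377),(298,428)],"BR":[(460,334),(579,360),(491,445)]}
for k,v in S.items(): print("w2",k,np.round(fit3(c,o,[((y+.5)/2-.5,(x+.5)/2-.5+120) for x,y in v],.037),4))
```

```text
0.034 TL [ 0.6252 -0.1371 93.7603  0.4073]
0.034 TR [ 0.5965 -0.3025 94.0638  0.3063]
0.034 BL [ 0.4514 -0.1305 92.0371  0.1308]
0.034 BR [ 0.4463 -0.2817 47.5795  0.583 ]
0.037 TL [ 0.6251 -0.1376 93.7603  0.2124]
0.037 TR [ 0.5966 -0.3017 94.0638  0.3957]
0.037 BL [ 0.4526 -0.131  92.0371  0.4304]
0.037 BR [ 0.4476 -0.2811 47.5795  0.2594]
0.04 TL [ 0.625  -0.138  93.7603  0.4163]
0.04 TR [ 0.5966 -0.3009 94.0638  0.6653]
0.04 BL [ 0.4538 -0.1315 92.0371  0.7561]
0.04 BR [ 0.4488 -0.2804 47.5795  0.3355]
w2 TL [ 0.5872 -0.119  33.5191  0.2437]
w2 TR [ 0.5964 -0.3018 93.835   0.2949]
w2 BL [ 0.4523 -0.1316 92.9018  0.6136]
w2 BR [ 0.4471 -0.2813 47.0153  0.4717]
```

Stud fits leave about 0.3 mm residual and agree between the two views. Next I'll look at the frame.

```bash
python3 -m pendant '[[0,0,-0.05,0,0,0,100],[0,-0.05,-0.03,0,0,0,100],[0,-0.05,0,0,0,0,100],[0,-0.05,0,0,0,0,100],[0,-0.05,0,0,0,0,100],[0,-0.05,0,0,0,0,100],[0,-0.05,0,0,0,0,100],[0,-0.05,0,0,0,0,100],[0,0,0,0,0,0,100],[0,0,0,0,0,0,100]]'
python3 - <<'E'
from h import *
o=st(); c=save("wrist","w4.png")
for k,z in (("pane_left_grip",.134),("pane_right_grip",.134),("frame",0),("pot0_center",.052)):
  for d in place_of(k,"wrist"): print(k,round(d["confidence"],2),np.round(d["centre"]),np.round(ray(c,d["centre"],z,o),4))
import pickle; pickle.dump((o,c),open("w4.pkl","wb"))
E
```

```text
time_s: 4.65
tcp_pos: [0.5292, 0.1131, 0.3522]
ee_rot: [[0.999, 0.049, -0.0], [0.049, -0.998, 0.026], [0.001, -0.026, -1.0]]
wrist_force: [-1.5, 0.3, 0.4]
gripper_width: 0.0851
t 4.7 p [0.5292, 0.1131, 0.3522] yaw 2.80 tilt [-0.0, 0.026] F [-1.5, 0.3, 0.4] w 0.0851
pane_left_grip 0.87 [158. 122.] [0.5248 0.3377 0.134 ]
pane_right_grip 0.62 [186. 391.] [0.5092 0.039  0.134 ]
frame 0.94 [154. 284.] [0.5128 0.175  0.    ]
pot0_center 0.44 [157. 122.] [0.507  0.3891 0.052 ]
```

View pics/w4.png

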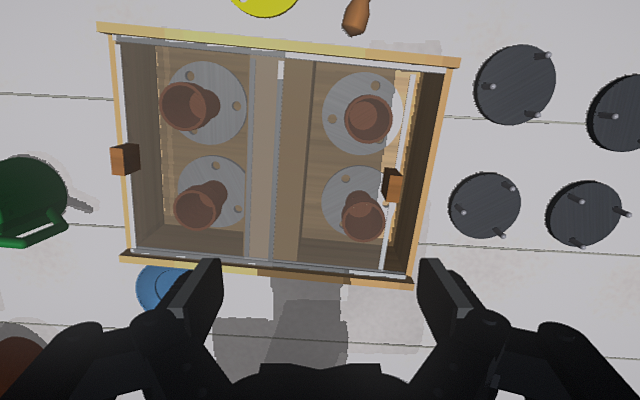

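```bash
cat >> h.py <<'E'
from scipy.spatial.transform import Rotation as Rn
def level(yw):
    o=st(); a=np.radians(yw); T=np.array([[np.cos(a),np.sin(a),0],[np.sin(a),-np.cos(a),0],[0,0,-1]])
    print("turn tool deg",np.round(Rn.from_matrix(np.array(o["ee_rot"]).T@T).as_rotvec(degrees=True),2).tolist())
E
python3 -m pendant '[[0,0,0,0,0,0,100],[0,0,0,0,0,0,100],[0,0,0,0,0,0,100]]'
python3 - <<'E'
from h import *
level(0)
E
```

```text
time_s: 5.2
tcp_pos: [0.5294, 0.1135, 0.3511]
ee_rot: [[0.999, 0.049, -0.002], [0.049, -0.998, 0.027], [-0.0, -0.027, -1.0]]
wrist_force: [-1.1, -0.3, -0.6]
gripper_width: 0.0851
t 5.2 p [0.5294, 0.1135, 0.3511] yaw 2.80 tilt [-0.0018, 0.0267] F [-1.1, -0.3, -0.6] w 0.0851
turn tool deg [-1.53, 0.06, 2.8]
```

```bash
python3 -m pendant '[[0,-0.02,0,-1.5,0,2.8,100],[0,-0.03,0,0,0,0,100],[0,0,0,0,0,0,100],[0,0,0,0,0,0,100]]'
python3 - <<'E'
from h import *
o=st(); c=save("wrist","w5.png")
for k,z in (("pane_left_grip",.134),("pane_right_grip",.134),("frame",0),("pot0_center",.052)):
  for d in place_of(k,"wrist"): print(k,round(d["confidence"],2),np.round(d["centre"]),np.round(ray(c,d["centre"],z,o),4))
import pickle; pickle.dump((o,c),open("w5.pkl","wb"))
cv2.imwrite("pics/w5b.png",cv2.resize(c["pixels"][0:290,80:480,::-1],None,fx=2,fy=2,interpolation=cv2.INTER_CUBIC))
E
```

```text
time_s: 5.6
tcp_pos: [0.529, 0.123, 0.3523]
ee_rot: [[0.998, 0.063, -0.004], [0.063, -0.997, 0.033], [-0.002, -0.033, -0.999]]
wrist_force: [-0.5, -0.6, -0.2]
gripper_width: 0.0853
t 5.6 p [0.529, 0.123, 0.3523] yaw 3.61 tilt [-0.0036, 0.0329] F [-0.5, -0.6, -0.2] w 0.0853
pane_left_grip 0.85 [156. 129.] [0.5229 0.342  0.134 ]
pane_right_grip 0.84 [187. 402.] [0.5094 0.0372 0.134 ]
frame 0.88 [152. 290.] [0.5143 0.1781 0.    ]
```

View pics/w5b.png

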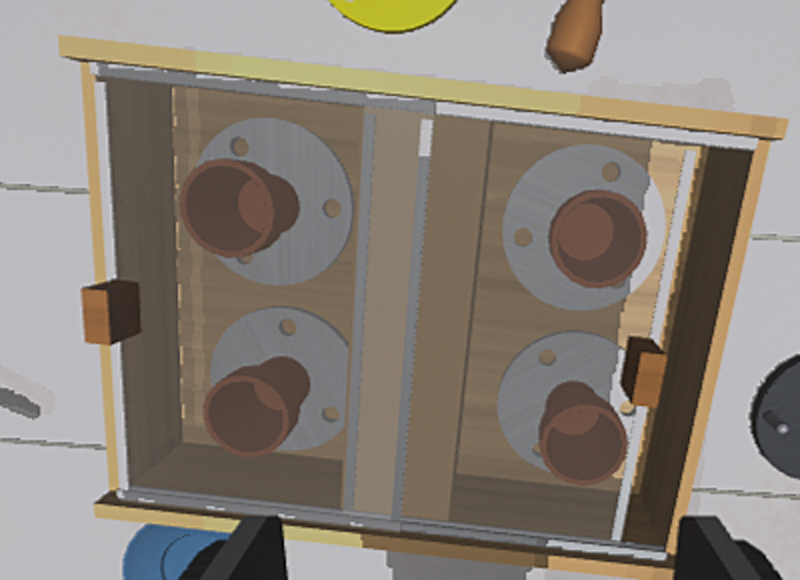

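Run:
```python
from h import *
print(np.round(get_obs()["q"],3)); level(0)
```

```text
[0.061 0.247 0.251 1.576 0.033 3.141]
t 5.8 p [0.529, 0.1226, 0.3523] yaw 3.57 tilt [-0.0036, 0.033] F [-0.5, 0.3, -0.5] w 0.0853
turn tool deg [-1.9, 0.15, 3.57]
```

```bash
python3 -m pendant '[[0,0,0,0,0,-8.4,100],[0,0,0,0,0,-8.4,100],[0,0,0,0,0,-8.4,100],[0,0,0,0,0,-8.4,100],[0,0,0,0,0,-8.4,100],[0,0,0,0,0,-8.4,100],[0,0,0,0,0,-8.4,100],[0,0,0,0,0,-8.4,100],[0,0,0,0,0,-8.4,100],[0,0,0,0,0,-8.4,100]]' >/dev/null
python3 -m pendant '[[0,0,0,0,0,-8.4,100],[0,0,0,0,0,-8.4,100],[0,0,0,0,0,-8.4,100],[0,0,0,0,0,-8.4,100],[0,0,0,0,0,-8.4,100],[0,0,0,0,0,-8.4,100],[0,0,0,0,0,-8.4,100],[0,0,0,0,0,-8.4,100],[0,0,0,0,0,-8.4,100],[0,0,0,0,0,-8.4,100]]' >/dev/null
python3 - <<'E'
from h import *
level(180)
E
```

```text
t 7.8 p [0.529, 0.1225, 0.3523] yaw 171.91 tilt [-0.0036, 0.0331] F [0.0, 0.1, 0.6] w 0.0853
turn tool deg [1.88, -0.34, -8.1]
```

```bash
python3 -m pendant '[[0,0,0,1.9,-0.3,-8.1,100],[0,0.03,0,0,0,0,100],[0,0.03,0,0,0,0,100],[0,0,0,0,0,0,100],[0,0,0,0,0,0,100],[0,0,0,0,0,0,100]]' >/dev/null
python3 - <<'E'
from h import *
level(180)
o=get_obs(); c=save("wrist","w6.png")
for k,z in (("pane_left_grip",.134),("pane_right_grip",.134),("frame",0),("pot0_center",.052)):
  for d in place_of(k,"wrist"): print(k,round(d["confidence"],2),np.round(d["centre"]),np.round(ray(c,d["centre"],z,o),4))
import pickle; pickle.dump((o,c),open("w6.pkl","wb"))
cv2.imwrite("pics/w6b.png",cv2.resize(c["pixels"][0:290,120:520,::-1],None,fx=2,fy=2,interpolation=cv2.INTER_CUBIC))
E
```

```text
t 8.4 p [0.5294, 0.1821, 0.3523] yaw 179.65 tilt [-0.001, -0.0007] F [-0.3, -0.3, -0.6] w 0.0856
turn tool deg [-0.04, -0.06, -0.35]
pane_left_grip 0.81 [156. 459.] [0.5213 0.3336 0.134 ]
pane_left_grip 0.7 [291. 255.] [0.6881 0.1007 0.134 ]
pane_right_grip 0.79 [146. 186.] [0.5085 0.0384 0.134 ]
frame 0.85 [137. 315.] [0.5176 0.175  0.    ]
```

View pics/w6b.png

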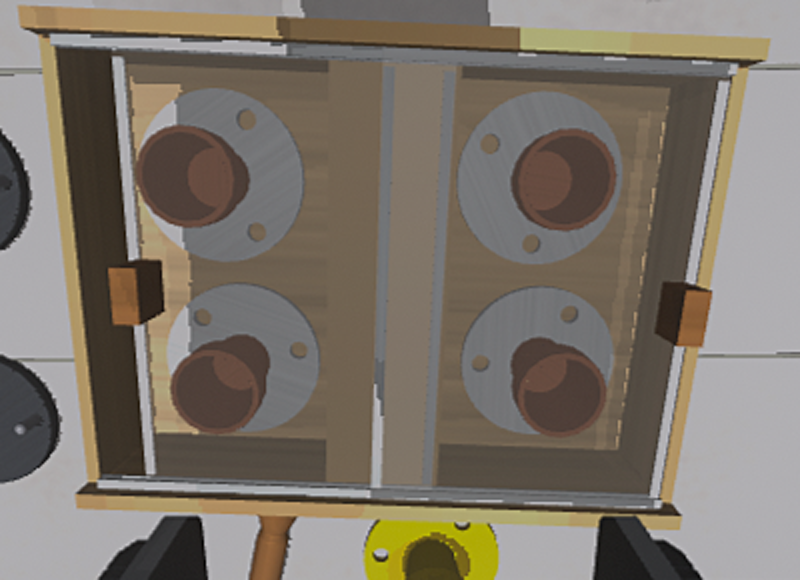

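Run:
```python
from h import *
import pickle
o,c=pickle.load(open("w6.pkl","rb"))
f=lambda x,y,z: np.round(ray(c,((y+.5)/2-.5,(x+.5)/2-.5+120),z,o),4)
print("near wall top outer",f(20,8,.116),f(768,40,.116)); print("far",f(80,508,.116),f(680,525,.116))
print("RH",f(123,295,.144),"LH",f(695,317,.144))
a,b=f(123,295,.144),f(695,317,.144); print("yaw", np.degrees(np.arctan2(-(b-a)[0],(b-a)[1])), np.linalg.norm(b-a))
a,b=f(20,8,.116),f(768,40,.116);print("yaw", np.degrees(np.arctan2(-(b-a)[0],(b-a)[1])),np.linalg.norm(b-a))
P={"RN":[(247,119),(257,232)],"RF":[(203,317),(299,350)],"LN":[(490,144),(531,244)],"LF":[(481,362),(569,314)]}
for k,v in P.items():
    print(k,[f(x,y,.016).tolist() for x,y in v], np.round(fit3(c,o,[((y+.5)/2-.5,(x+.5)/2-.5+120) for x,y in v],.016),4))
```

```text
near wall top outer [ 0.3683 -0.0075  0.116 ] [0.3849 0.3695 0.116 ]
far [ 0.6461 -0.0191  0.116 ] [0.6601 0.358  0.116 ]
RH [0.5082 0.0369 0.144 ] LH [0.5215 0.3382 0.144 ]
yaw -2.5275124431419314 0.30159340178458816
yaw -2.5212095030661703 0.3773652872218111
RN [[0.4123, 0.0812, 0.016], [0.4853, 0.0827, 0.016]] [ 0.4484  0.103  91.1819  0.1263]
RF [[0.5449, 0.0395, 0.016], [0.5698, 0.1076, 0.016]] [ 0.5376  0.0808 39.9273  0.1067]
LN [[0.4288, 0.2428, 0.016], [0.4945, 0.2737, 0.016]] [4.527000e-01 2.772000e-01 1.152013e+02 2.270000e-02]
LF [[0.5796, 0.2414, 0.016], [0.5442, 0.3038, 0.016]] [ 0.5436  0.2622 89.6055  0.4329]
```

```bash
python3 - <<'E'
from h import *
delta(.508,.037,.22,177.5)
E
python3 -m pendant '[[0.007,-0.04,0.03,0,0,2.1,50],[0.007,-0.04,0.03,0,0,0,50],[0.007,-0.035,0.04,0,0,0,50],[0,-0.03,0.03,0,0,0,50],[0,0,0,0,0,0,50],[0,0,0,0,0,0,50]]' 25
python3 - <<'E'
from h import *
level(177.5);delta(.508,.037,.118,177.5)
E
```

```text
t 8.7 p [0.5295, 0.182, 0.3524] yaw 179.61 tilt [-0.0008, -0.0004] F [-0.7, 0.6, -0.4] w 0.0857
tool shift mm [20.4, -145.0, 132.5] turn z 2.11
time_s: 9.3
tcp_pos: [0.5039, 0.0407, 0.2254]
ee_rot: [[-0.999, 0.045, -0.002], [0.045, 0.999, 0.0], [0.002, 0.0, -1.0]]
wrist_force: [-0.7, 0.6, -0.1]
gripper_width: 0.0427
t 9.3 p [0.5039, 0.0407, 0.2254] yaw 177.44 tilt [-0.002, 0.0001] F [-0.7, 0.6, -0.1] w 0.0427
turn tool deg [0.0, -0.12, -0.06]
t 9.3 p [0.5039, 0.0407, 0.2254] yaw 177.44 tilt [-0.002, 0.0001] F [-0.7, 0.6, -0.1] w 0.0427
tool shift mm [-4.5, -3.5, 107.4] turn z -0.06
```

```bash
python3 -m pendant '[[-0.004,-0.003,0.04,0,0,0,50],[0,0,0.04,0,0,0,50],[0,0,0.027,0,0,0,50],[0,0,0,0,0,0,0],[0,0,0,0,0,0,0],[0,0,0,0,0,0,0],[0,0,0,0,0,0,0],[0,0,0,0,0,0,0]]' 25
python3 - <<'E'
from h import *
save("wrist","w7.png")
E
```

```text
time_s: 10.1
tcp_pos: [0.5091, 0.0386, 0.1202]
ee_rot: [[-0.999, 0.042, 0.002], [0.042, 0.999, 0.0], [-0.002, 0.0, -1.0]]
wrist_force: [0.3, 1.7, 1.0]
gripper_width: 0.0134
```

View pics/w7.png

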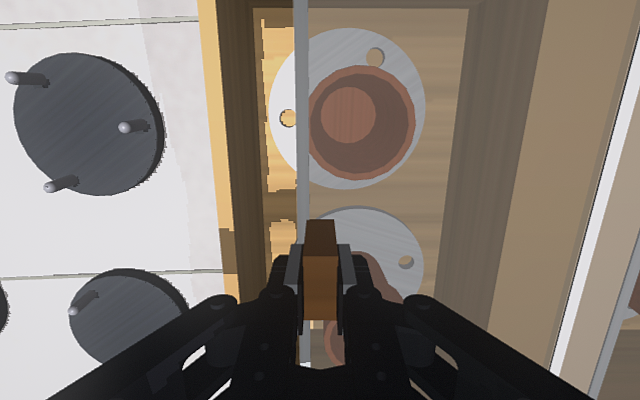

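```bash
python3 -m pendant '[[0,0.02,0,0,0,0,0],[0,0.02,0,0,0,0,0],[0,0.02,0,0,0,0,0],[0,0.02,0,0,0,0,0],[0,0.02,0,0,0,0,0],[0,0,0,0,0,0,0]]'
python3 -m pendant '[[0,0.01,0,0,0,0,0],[0,0.008,0,0,0,0,0],[0,0,0,0,0,0,0]]'
```

```text
time_s: 10.75
tcp_pos: [0.5138, 0.14, 0.1201]
ee_rot: [[-0.999, 0.04, 0.003], [0.04, 0.999, 0.001], [-0.003, 0.001, -1.0]]
wrist_force: [0.0, 0.9, 5.1]
gripper_width: 0.0134
time_s: 11.05
tcp_pos: [0.5145, 0.1545, 0.1202]
ee_rot: [[-0.999, 0.043, 0.002], [0.043, 0.999, -0.004], [-0.002, -0.004, -1.0]]
wrist_force: [-0.5, -5.1, 6.7]
gripper_width: 0.0136
```

```bash
python3 -m pendant '[[0,0,0,0,0,0,50],[0,0,0,0,0,0,50],[0,0,0,0,0,0,50],[0,0,-0.04,0,0,0,50],[0,0,-0.04,0,0,0,50],[0,-0.02,-0.04,0,0,0,100],[0,-0.04,-0.04,0,0,0,100],[0,-0.03,0,0,0,0,100],[0,0,0,0,0,0,100],[0,0,0,0,0,0,100]]'
python3 - <<'E'
from h import *
import pickle
level(177.5)
o=get_obs(); c=save("wrist","w8.png"); pickle.dump((o,c),open("w8.pkl","wb"))
for d in place_of("pot0_center","wrist"): print(round(d["confidence"],2),np.round(d["centre"]),np.round(ray(c,d["centre"],.052,o),4))
cv2.imwrite("pics/w8b.png",cv2.resize(c["pixels"][0:290,120:520,::-1],None,fx=2,fy=2,interpolation=cv2.INTER_CUBIC))
E
```

```text
time_s: 12.05
tcp_pos: [0.5095, 0.0705, 0.2738]
ee_rot: [[-0.999, 0.044, -0.001], [0.044, 0.999, 0.0], [0.001, 0.0, -1.0]]
wrist_force: [-0.2, -0.6, 0.5]
gripper_width: 0.0852
t 12.1 p [0.5095, 0.0705, 0.2738] yaw 177.47 tilt [-0.0013, 0.0002] F [-0.2, -0.6, 0.5] w 0.0852
turn tool deg [0.01, -0.08, -0.03]
```

View pics/w8b.png

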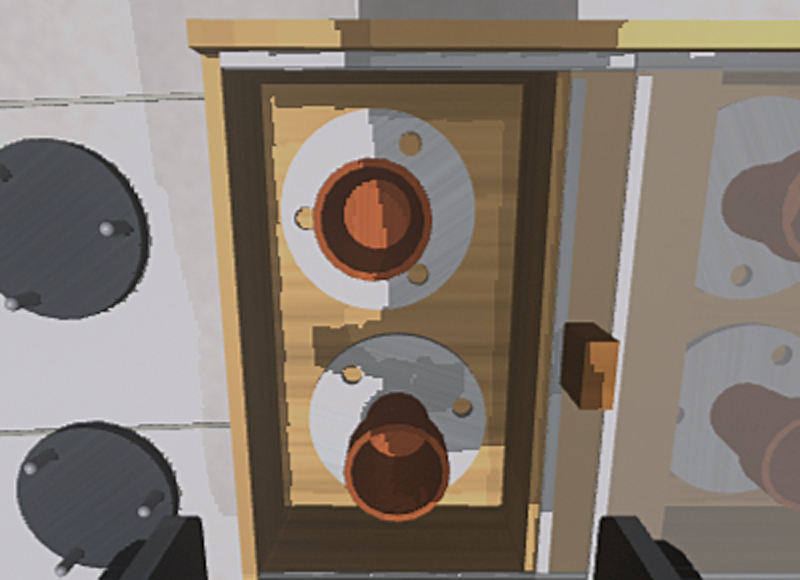

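```bash
cat >> h.py <<'E'
def fitpot(c,o,holes,rim=None,edge=(),zf=.016,zr=.096,sc=2,off=(0,120),wr=.5,r0=None):
    "picks in crop coords (x,y); holes may carry weight (x,y,w). returns x,y,yaw mod 120, rms px"
    up=lambda x,y:np.array([off[0]+(y+.5)/sc-.5,off[1]+(x+.5)/sc-.5])
    H=[(ray(c,up(h[0],h[1]),zf,o)[:2],(h[2] if len(h)>2 else 1)) for h in holes]
    E_=[ray(c,up(*e),zf,o)[:2] for e in edge]
    Rm=None if rim is None else ray(c,up(*rim),zr,o)[:2]
    x0=Rm if Rm is not None else np.mean(E_,0)
    best=None
    for k0 in np.radians(range(0,120,20)):
        def f(v):
            e=[]
            for q,w in H:
                a=np.arctan2(q[1]-v[1],q[0]-v[0]); k=np.round((a-v[2])/(2*np.pi/3)); a=v[2]+k*2*np.pi/3
                e+=[w*(q[0]-v[0]-.042*np.cos(a)),w*(q[1]-v[1]-.042*np.sin(a))]
            for q in E_: e.append(.5*(np.hypot(*(q-v[:2]))-.056))
            if Rm is not None: e+=list(wr*(Rm-v[:2]))
            return np.array(e)*1000
        s=least_squares(f,[x0[0],x0[1],k0],x_scale=[.01,.01,.3])
        if best is None or s.cost<best.cost: best=s
    v=best.x; print("fit x %.4f y %.4f yaw %.1f"%(v[0],v[1],np.degrees(v[2])%120),"res mm",np.round(best.fun,1).tolist(),"rim",None if Rm is None else np.round(Rm,4)); return v
E
python3 - <<'E'
from h import *
import pickle
o,c=pickle.load(open("w8.pkl","rb"))
fitpot(c,o,[(410,143),(305,218,.5),(419,273,.5)],(373,219),[(281,208),(475,208),(378,108),(378,309)])
fitpot(c,o,[(352,374),(462,407)],(397,471),[(309,418),(487,418),(395,333)])
E
```

```text
fit x 0.4489 y 0.0606 yaw 31.7 res mm [0.2, -0.0, -0.1, -0.2, -0.1, 0.1, -0.1, -0.1, -0.1, 0.0, -0.3, 0.1] rim [0.4483 0.0607]
fit x 0.5766 y 0.0661 yaw 100.1 res mm [0.3, 0.2, 0.1, -0.4, 0.0, 0.3, 0.3, -0.5, 0.0] rim [0.5756 0.0661]
```

Run:
```python
from h import *
delta(.5766,.0661,.06,177.5)
```

```text
t 12.2 p [0.5092, 0.0714, 0.2732] yaw 177.59 tilt [-0.0024, 0.0001] F [-0.8, 0.4, 0.2] w 0.0852
tool shift mm [-68.1, -2.5, 213.0] turn z 0.09
```

```bash
python3 -m pendant '[[-0.034,-0.0013,0.03,0,0,0,100],[-0.034,-0.0012,0.04,0,0,0,100],[0,0,0.04,0,0,0,100],[0,0,0,0,0,0,100],[0,0,0,0,0,0,100]]' >/dev/null
python3 - <<'E'
from h import *
delta(.5766,.0661,.06,177.5); level(177.5)
E
```

```text
t 12.7 p [0.5745, 0.0666, 0.1651] yaw 177.65 tilt [-0.0046, -0.0001] F [0.0, 0.2, 0.7] w 0.0854
tool shift mm [-2.6, -0.4, 105.0] turn z 0.15
t 12.7 p [0.5745, 0.0666, 0.1651] yaw 177.65 tilt [-0.0046, -0.0001] F [0.0, 0.2, 0.7] w 0.0854
turn tool deg [-0.02, -0.26, 0.15]
```

```bash
python3 -m pendant '[[-0.002,0,0.035,0,-0.2,0,100],[0,0,0.035,0,0,0,100],[0,0,0.035,0,0,0,100],[0,0,0,0,0,0,100],[0,0,0,0,0,0,20],[0,0,0,0,0,0,20],[0,0,0,0,0,0,20],[0,0,0,0,0,0,20],[0,0,0,0,0,0,20]]' 40
python3 - <<'E'
from h import *
st()
save("wrist","w9.png")
E
```

```text
time_s: 13.55
tcp_pos: [0.5804, 0.0655, 0.0645]
ee_rot: [[-0.999, 0.042, 0.009], [0.042, 0.999, -0.001], [-0.009, -0.0, -1.0]]
wrist_force: [-0.4, -0.2, 7.4]
gripper_width: 0.0549
t 13.6 p [0.5804, 0.0655, 0.0645] yaw 177.58 tilt [0.0086, -0.0006] F [-0.4, -0.2, 7.4] w 0.0549
```

View pics/w9.png

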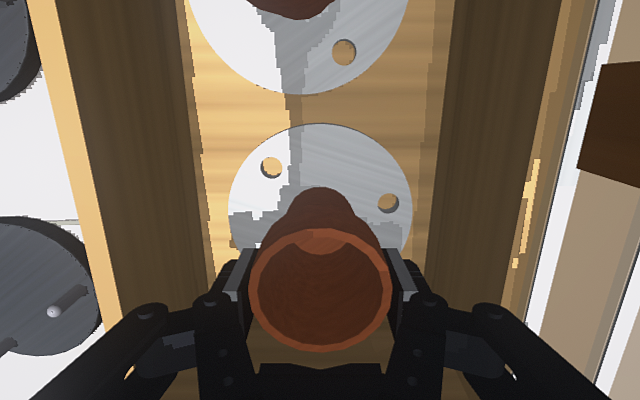

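```bash
python3 -m pendant '[[0,0,-0.02,0,0,0,20],[0,0,-0.04,0,0.5,0,20],[0,0,-0.04,0,0,0,20],[0,0,-0.04,0,0,0,20],[0,0,-0.03,0,0,0,20],[0,0,0,0,0,0,20],[0,0,0,0,0,0,20]]'
python3 - <<'E'
from h import *
import pickle
level(177.5); o=get_obs(); c=save("wrist","w10.png"); pickle.dump((o,c),open("w10.pkl","wb"))
cv2.imwrite("pics/w10b.png",cv2.resize(c["pixels"][80:290,170:470,::-1],None,fx=2.5,fy=2.5,interpolation=cv2.INTER_CUBIC))
E
```

```text
time_s: 14.3
tcp_pos: [0.5789, 0.0655, 0.232]
ee_rot: [[-0.999, 0.042, -0.003], [0.042, 0.999, -0.0], [0.003, -0.0, -1.0]]
wrist_force: [0.0, -0.4, -2.6]
gripper_width: 0.0547
t 14.3 p [0.5789, 0.0655, 0.232] yaw 177.57 tilt [-0.0034, -0.0002] F [0.0, -0.4, -2.6] w 0.0547
turn tool deg [-0.02, -0.2, 0.07]
```

View pics/w10b.png

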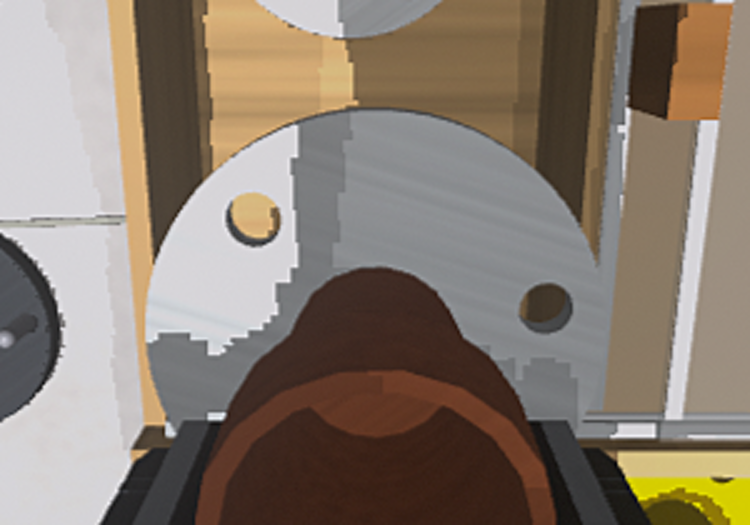

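```bash
cat >> h.py <<'E'
TI=dict(ee_rot=np.eye(3),tcp_pos=np.zeros(3))
def inhand(c,holes,edge,zf,off,sc):
    "pot in tool frame: x,y, yaw(tool) -> world yaw = toolyaw - yaw_tool"
    v=fitpot(c,TI,holes,None,edge,zf=zf,sc=sc,off=off); return v
E
python3 - <<'E'
from h import *
import pickle
o,c=pickle.load(open("w10.pkl","rb"))
for z in (.0475,.0485,.0495):
    v=inhand(c,[(253,218),(545,307)],[(146,310),(380,108),(600,270),(215,185)],z,(80,170),2.5)
    print("world yaw",(177.57-np.degrees(v[2]))%120)
E
```

```text
fit x 0.0040 y 0.0002 yaw 77.2 res mm [0.3, 0.1, 0.1, -0.6, -0.1, 0.0, -0.0, -1.3] rim None
world yaw 100.36321203266677
fit x 0.0038 y 0.0002 yaw 77.2 res mm [0.3, -0.1, 0.1, -0.4, -0.0, 0.1, 0.1, -1.2] rim None
world yaw 100.332445475088
fit x 0.0035 y 0.0002 yaw 77.3 res mm [0.3, -0.3, -0.0, -0.2, 0.1, 0.2, 0.2, -1.1] rim None
world yaw 100.30196212857952
```

Run:
```python
from h import *
delta(.6288,-.1382,.16,171.07)
```

```text
t 14.3 p [0.578, 0.0655, 0.2304] yaw 177.57 tilt [-0.0065, -0.0001] F [0.3, -0.5, -2.7] w 0.0549
tool shift mm [-59.9, -201.4, 70.1] turn z 6.50
```

```bash
python3 -m pendant '[[-0.01,-0.03,0,0,0,0,20],[-0.01,-0.035,0,0,0,0,20],[-0.01,-0.035,0,0,0,0,20],[-0.01,-0.035,0,0,0,0,20],[-0.01,-0.035,0,0,0,0,20],[-0.01,-0.031,0,0,0,0,20],[0,0,0.03,0,-0.4,3.2,20],[0,0,0.03,0,-0.3,3.3,20],[0,0,0,0,0,0,20],[0,0,0,0,0,0,20]]'
cat >> h.py <<'E'
def avg(n=4):
    "average pose over n camera periods"
    P=[];Rs=[]
    for i in range(n):
        o=get_obs(); P.append(o["tcp_pos"]); Rs.append(o["ee_rot"]); camera("side")
    R=np.mean(Rs,0); p=np.mean(P,0); print("avg p",np.round(p,4),"yaw %.2f"%np.degrees(np.arctan2(R[1,0],R[0,0])),"tilt",np.round(R[:2,2],4),"sd mm",np.round(np.std(P,0)*1000,1)); return p,R
E
python3 - <<'E'
from h import *
avg(); delta(.6288,-.1382,.115,171.07)
E
```

```text
time_s: 15.35
tcp_pos: [0.6282, -0.1373, 0.1688]
ee_rot: [[-0.988, 0.154, 0.002], [0.154, 0.988, 0.0], [-0.002, 0.001, -1.0]]
wrist_force: [-0.1, -0.9, -2.2]
gripper_width: 0.0553
avg p [ 0.6297 -0.1376  0.1708] yaw 171.15 tilt [ 0.0055 -0.0011] sd mm [0.9 0.2 1.3]
t 15.6 p [0.6307, -0.1379, 0.1724] yaw 171.14 tilt [0.0088, -0.0023] F [0.7, 0.7, -2.4] w 0.0549
tool shift mm [2.4, -0.6, 57.4] turn z 0.07
```

```bash
python3 -m pendant '[[0.001,0,0.03,0,0,0,20],[0,0,0.025,0,0,0,20],[0,0,0,0,0,0,20],[0,0,0,0,0,0,20],[0,0,0,0,0,0,20]]' >/dev/null
python3 - <<'E'
from h import *
avg(6); delta(.6288,-.1382,.11,171.07); save("wrist","w11.png")
E
```

```text
avg p [ 0.6301 -0.1381  0.1174] yaw 171.08 tilt [ 0.0088 -0.0022] sd mm [0.3 0.1 0.4]
t 16.4 p [0.6294, -0.1379, 0.1163] yaw 171.07 tilt [0.0072, -0.0017] F [0.3, -0.4, -3.5] w 0.0551
tool shift mm [0.6, -0.4, 6.3] turn z 0.00
```

View pics/w11.png

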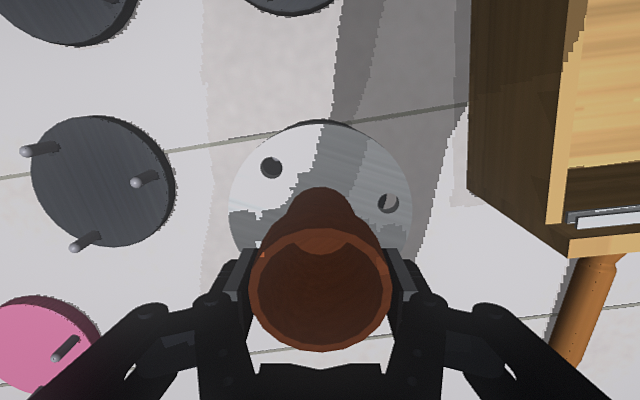

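```bash
python3 -m pendant '[[0.0008,0,0.01,0,0,0,20],[0,0,0.007,0,0,0,20],[0,0,0,0,0,0,20],[0,0,0,0,0,0,20]]' >/dev/null
python3 - <<'E'
from h import *
avg(4); st(); save("wrist","w12.png",5,(140,230,220,420-40))
E
```

```text
avg p [ 0.6282 -0.1376  0.0983] yaw 171.07 tilt [ 0.0056 -0.0011] sd mm [0.3 0.1 0.4]
t 17.0 p [0.6286, -0.1377, 0.0988] yaw 171.08 tilt [0.0065, -0.0014] F [-0.1, 0.3, -1.9] w 0.0547
```

View pics/w12.png

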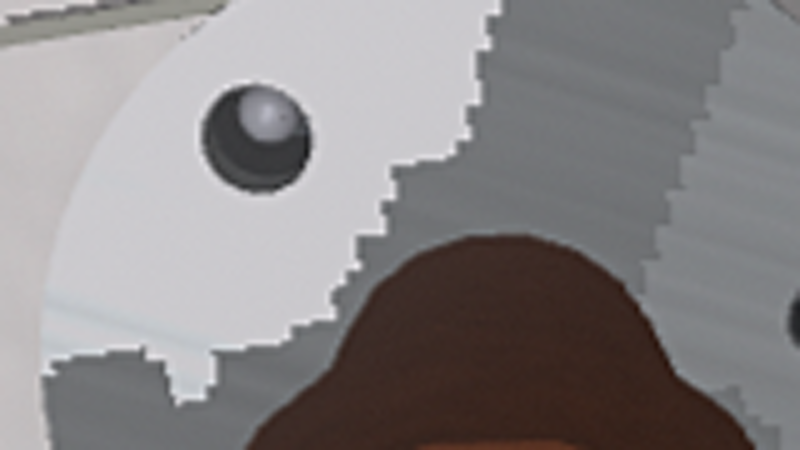

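The stud sits in the hole exactly where parallax predicts, so I'll lower.

```bash
python3 -m pendant '[[0,0,0.007,0,0,0,20],[0,0,0.007,0,0,0,20],[0,0,0.007,0,0,0,20],[0,0,0.006,0,0,0,20],[0,0,0.002,0,0,0,20],[0,0,0,0,0,0,20],[0,0,0,0,0,0,20]]'
python3 - <<'E'
from h import *
avg(3); st()
E
```

```text
time_s: 17.75
tcp_pos: [0.6278, -0.1375, 0.0705]
ee_rot: [[-0.988, 0.155, 0.005], [0.155, 0.988, -0.001], [-0.006, -0.0, -1.0]]
wrist_force: [-4.7, 1.5, 6.4]
gripper_width: 0.055
avg p [ 0.6278 -0.1375  0.0705] yaw 171.07 tilt [ 0.0054 -0.0012] sd mm [0. 0. 0.]
t 17.9 p [0.6279, -0.1375, 0.0705] yaw 171.07 tilt [0.0055, -0.0013] F [-4.7, 1.1, 7.2] w 0.0550
```

```bash
python3 -m pendant '[[0,0,0,0,0,0,100],[0,0,0,0,0,0,100],[0,0,0,0,0,0,100],[0,0,0,0,0,0,100],[0,0,-0.03,0,0,0,100],[0,0,-0.04,0,0,0,100],[0,0,-0.04,0,0,0,100],[0,0,-0.04,0,0,-3.2,100],[0,0,0,0,0,-3.3,100]]'
python3 - <<'E'
from h import *
delta(.51,.06,.25,177.5); level(177.5)
save("wrist","w13.png")
E
```

```text
time_s: 18.8
tcp_pos: [0.6306, -0.1385, 0.2266]
ee_rot: [[-0.999, 0.04, 0.017], [0.04, 0.999, -0.005], [-0.017, -0.004, -1.0]]
wrist_force: [0.5, 0.0, 0.8]
gripper_width: 0.0854
t 18.8 p [0.6306, -0.1385, 0.2266] yaw 177.71 tilt [0.0165, -0.005] F [0.5, 0.0, 0.8] w 0.0854
tool shift mm [128.0, 193.4, -26.4] turn z 0.21
t 18.8 p [0.6306, -0.1385, 0.2266] yaw 177.71 tilt [0.0165, -0.005] F [0.5, 0.0, 0.8] w 0.0854
turn tool deg [-0.24, 0.96, 0.21]
```

View pics/w13.png

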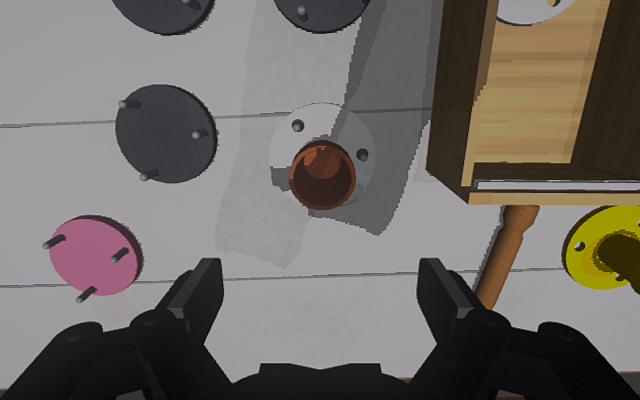

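```bash
python3 -m pendant '[[0.025,0.03,0,-0.2,0.9,0.2,100],[0.03,0.035,0,0,0,0,100],[0.03,0.035,0,0,0,0,100],[0.03,0.035,0,0,0,0,100],[0.03,0.035,0,0,0,0,100],[0.03,0.023,0,0,0,0,100],[0.015,0,0,0,0,0,100],[0,0,0,0,0,0,100],[0,0,0,0,0,0,100],[0,0,0,0,0,0,100]]' >/dev/null
python3 - <<'E'
from h import *
import pickle
level(177.5); o=get_obs(); c=save("wrist","w14.png"); pickle.dump((o,c),open("w14.pkl","wb"))
cv2.imwrite("pics/w14b.png",cv2.resize(c["pixels"][0:290,120:520,::-1],None,fx=2,fy=2,interpolation=cv2.INTER_CUBIC))
E
```

```text
t 19.9 p [0.4475, 0.0635, 0.221] yaw 177.31 tilt [-0.0093, 0.0029] F [0.2, -0.1, 0.2] w 0.0856
turn tool deg [0.14, -0.54, -0.19]
```

View pics/w14b.png

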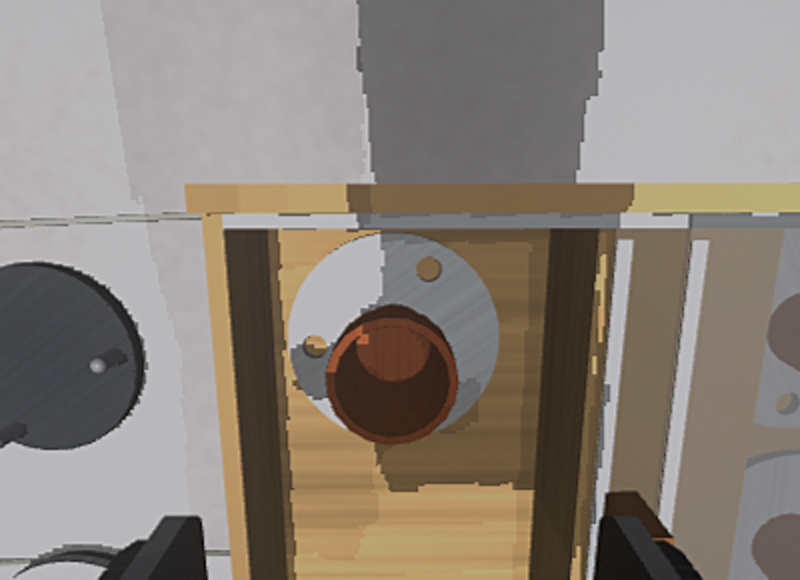

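Run:
```python
from h import *
import pickle
o,c=pickle.load(open("w14.pkl","rb"))
fitpot(c,o,[(429,268),(316,346,.5)],(392,380),[(289,328),(499,335),(390,233)])
avg(4); delta(.4489,.0606,.06,177.5); level(177.5)
```

```text
fit x 0.4486 y 0.0608 yaw 31.7 res mm [0.1, -0.0, -0.0, 0.2, -0.2, -0.2, -0.3, -0.4, -0.1] rim [0.4478 0.0605]
avg p [0.4474 0.0634 0.221 ] yaw 177.30 tilt [-0.0098  0.0029] sd mm [0.1 0.  0. ]
t 20.1 p [0.447, 0.0635, 0.2211] yaw 177.32 tilt [-0.01, 0.0029] F [0.2, -0.9, 0.2] w 0.0850
tool shift mm [-3.6, -3.2, 161.0] turn z -0.18
t 20.1 p [0.447, 0.0635, 0.2211] yaw 177.32 tilt [-0.01, 0.0029] F [0.2, -0.9, 0.2] w 0.0850
turn tool deg [0.14, -0.58, -0.18]
```

```bash
python3 -m pendant '[[-0.0017,-0.0028,0.03,0.1,-0.6,-0.2,100],[0,0,0.035,0,0,0,100],[0,0,0.035,0,0,0,100],[0,0,0.035,0,0,0,100],[0,0,0.023,0,0,0,100],[0,0,0,0,0,0,20],[0,0,0,0,0,0,20],[0,0,0,0,0,0,20],[0,0,0,0,0,0,20],[0,0,0,0,0,0,20]]'
python3 - <<'E'
from h import *
avg(3);st()
E
python3 -m pendant '[[0,0,-0.02,0,0,0,20],[0,0,-0.04,0,0,0,20],[0,0,-0.04,0,0,0,20],[0,0,-0.04,0,0,0,20],[0,0,-0.03,0,0,0,20],[0,0,0,0,0,0,20],[0,0,0,0,0,0,20]]'
python3 - <<'E'
from h import *
import pickle
avg(3);level(177.5); o=get_obs(); c=save("wrist","w15.png"); pickle.dump((o,c),open("w15.pkl","wb"))
cv2.imwrite("pics/w15b.png",cv2.resize(c["pixels"][80:290,170:470,::-1],None,fx=2.5,fy=2.5,interpolation=cv2.INTER_CUBIC))
E
```

```text
time_s: 21.1
tcp_pos: [0.4489, 0.0612, 0.0643]
ee_rot: [[-0.999, 0.042, 0.003], [0.042, 0.999, 0.001], [-0.003, 0.001, -1.0]]
wrist_force: [1.0, 0.1, -0.2]
gripper_width: 0.0549
avg p [0.4489 0.0612 0.0642] yaw 177.57 tilt [0.0031 0.0007] sd mm [0. 0. 0.]
t 21.2 p [0.449, 0.0612, 0.0642] yaw 177.58 tilt [0.0031, 0.0007] F [-0.4, 0.7, 2.7] w 0.0550
time_s: 21.95
tcp_pos: [0.4478, 0.0611, 0.2332]
ee_rot: [[-0.999, 0.042, 0.001], [0.042, 0.999, 0.001], [-0.001, 0.001, -1.0]]
wrist_force: [-0.3, -0.0, -3.9]
gripper_width: 0.0553
avg p [0.4471 0.0611 0.2323] yaw 177.57 tilt [-0.0006  0.0008] sd mm [0.5 0.  0.7]
t 22.1 p [0.4465, 0.0611, 0.2314] yaw 177.57 tilt [-0.0028, 0.0008] F [0.2, 0.3, -3.1] w 0.0551
turn tool deg [0.04, -0.16, 0.07]
```

View pics/w15b.png

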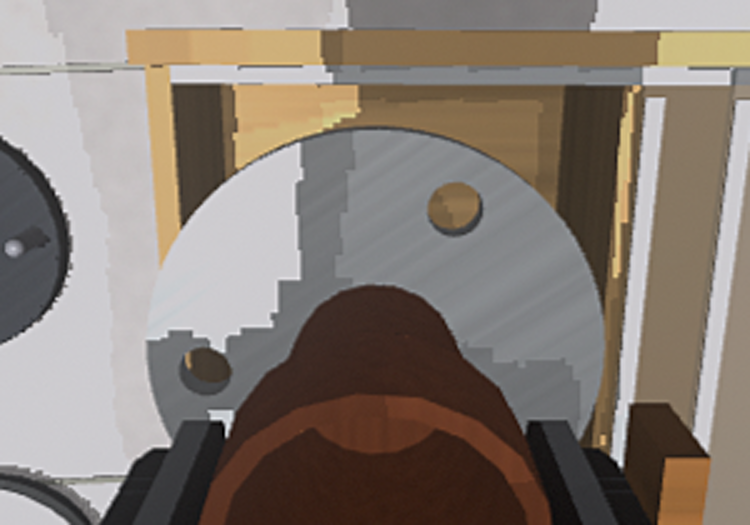

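```bash
cat >> h.py <<'E'
def plan(v,base,tool_yaw):
    "v=in-hand fit (tool x,y,yaw), base=(x,y,yaw): tool yaw and TCP for mounting"
    wy=tool_yaw-np.degrees(v[2]); d=((base[2]-wy+60)%120)-60; ny=tool_yaw+d; a=np.radians(ny)
    x=base[0]-(np.cos(a)*v[0]+np.sin(a)*v[1]); y=base[1]-(np.sin(a)*v[0]-np.cos(a)*v[1])
    print("pot yaw %.1f rot %.1f -> tool yaw %.2f TCP %.4f %.4f"%(wy%120,d,ny,x,y)); return x,y,ny
B={"TL":(.6251,-.1376,93.8),"TR":(.5966,-.3017,94.0),"BL":(.4525,-.1312,92.3),"BR":(.4474,-.2812,47.3)}
E
python3 - <<'E'
from h import *
import pickle
o,c=pickle.load(open("w15.pkl","rb"))
v=inhand(c,[(455,209),(206,371)],[(147,340),(380,128),(604,330)],.0482,(80,170),2.5)
x,y,ny=plan(v,B["BR"],177.57); plan(v,B["BL"],177.57);plan(v,B["TR"],177.57)
delta(x,y,.17,ny)
E
```

```text
fit x -0.0006 y 0.0002 yaw 26.0 res mm [-0.1, -0.1, 0.1, 0.1, -0.1, 0.1, -0.1] rim None
pot yaw 31.6 rot 15.7 -> tool yaw 193.27 TCP 0.4469 -0.2815
pot yaw 31.6 rot -59.3 -> tool yaw 118.27 TCP 0.4521 -0.1308
pot yaw 31.6 rot -57.6 -> tool yaw 119.97 TCP 0.5961 -0.3013
t 22.1 p [0.4466, 0.0611, 0.2315] yaw 177.57 tilt [-0.0027, 0.0009] F [-0.3, 0.7, -3.7] w 0.0549
tool shift mm [-15.0, -342.4, 61.2] turn z -15.70
```

```bash
python3 -m pendant '[[-0.0015,-0.03,0,0,0,0,20],[-0.0015,-0.035,0,0,0,0,20],[-0.0015,-0.035,0,0,0,0,20],[-0.0015,-0.035,0,0,0,0,20],[-0.0015,-0.035,0,0,0,0,20],[-0.0015,-0.035,0,0,0,0,20],[-0.0015,-0.035,0,0,0,0,20],[-0.0015,-0.035,0,0,0,0,20],[-0.0015,-0.035,0,0,0,0,20],[-0.0015,-0.032,0,0,0,0,20]]' >/dev/null
python3 -m pendant '[[0,0,0.03,0,-0.2,-5.2,20],[0,0,0.03,0,0,-5.2,20],[0,0,0,0,0,-5.3,20],[0,0,0,0,0,0,20],[0,0,0,0,0,0,20],[0,0,0,0,0,0,20]]' >/dev/null
python3 - <<'E'
from h import *
avg(5); delta(.4469,-.2815,.115,193.27); level(193.27)
E
```

```text
avg p [ 0.4488 -0.2814  0.1736] yaw -166.77 tilt [ 0.0052 -0.    ] sd mm [0.  0.  0.1]
t 24.0 p [0.4487, -0.2813, 0.1735] yaw -166.74 tilt [0.0051, 0.0001] F [0.4, -0.7, -2.9] w 0.0549
tool shift mm [2.1, 0.3, 58.5] turn z -0.01
t 24.0 p [0.4487, -0.2813, 0.1735] yaw -166.74 tilt [0.0051, 0.0001] F [0.4, -0.7, -2.9] w 0.0549
turn tool deg [-0.06, 0.28, -0.01]
```

```bash
python3 -m pendant '[[0.0018,0,0.025,0,0.1,0,20],[0,0,0.03,0,0,0,20],[0,0,0.019,0,0,0,20],[0,0,0,0,0,0,20],[0,0,0,0,0,0,20],[0,0,0,0,0,0,20]]' >/dev/null
python3 - <<'E'
from h import *
avg(5); delta(.4469,-.2815,.0702,193.27); save("wrist","w16.png",4,(120,260,220,420))
E
```

```text
avg p [ 0.4478 -0.2823  0.1005] yaw -166.73 tilt [ 0.0046 -0.0014] sd mm [0.1 0.1 0.2]
t 24.9 p [0.4474, -0.282, 0.0999] yaw -166.73 tilt [0.0038, -0.0007] F [-0.8, 0.1, -3.5] w 0.0548
tool shift mm [0.5, 0.6, 29.7] turn z 0.00
```

View pics/w16.png

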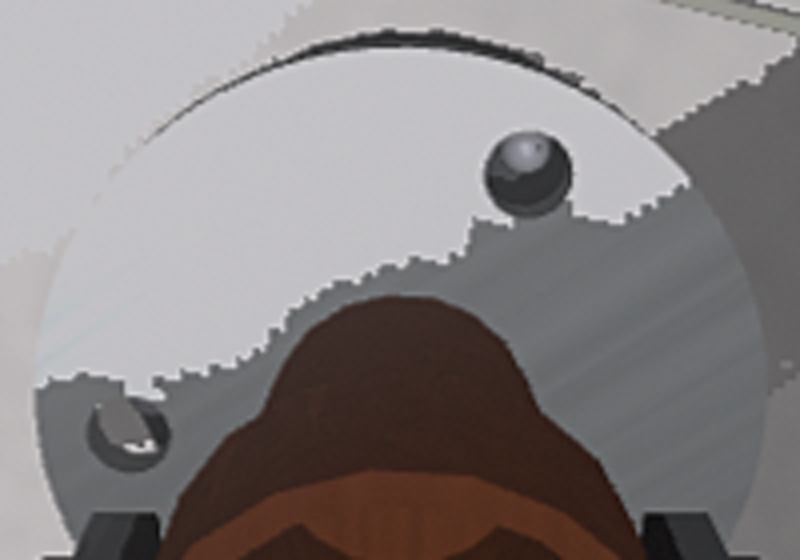

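```bash
python3 -m pendant '[[0.0005,0.0004,0.007,0,0,0,20],[0,0,0.007,0,0,0,20],[0,0,0.007,0,0,0,20],[0,0,0.007,0,0,0,20],[0,0,0.003,0,0,0,20],[0,0,0,0,0,0,20],[0,0,0,0,0,0,20]]'
python3 - <<'E'
from h import *
avg(3); st()
E
```

```text
time_s: 25.6
tcp_pos: [0.4463, -0.281, 0.0696]
ee_rot: [[-0.973, -0.229, 0.003], [-0.229, 0.973, 0.0], [-0.003, -0.001, -1.0]]
wrist_force: [-5.0, 5.1, 14.4]
gripper_width: 0.0546
avg p [ 0.4463 -0.281   0.0697] yaw -166.74 tilt [0.003  0.0002] sd mm [0. 0. 0.]
t 25.8 p [0.4463, -0.281, 0.0696] yaw -166.74 tilt [0.003, 0.0002] F [-5.2, 3.6, 14.6] w 0.0548
```

Seated. I'll release, lift, return the yaw and go to the right handle at (0.5145, 0.1545) to close that pane.

```bash
python3 -m pendant '[[0,0,0,0,0,0,100],[0,0,0,0,0,0,100],[0,0,0,0,0,0,100],[0,0,0,0,0,0,100],[0,0,-0.03,0,0,0,100],[0,0,-0.04,0,0,0,100],[0,0,-0.04,0,0,0,100],[0,0,-0.04,0,0,5.2,100],[0,0,-0.03,0,0,5.2,100],[0,0,0,0,0,5.3,100]]' >/dev/null
python3 - <<'E'
from h import *
delta(.5145,.1545,.22,177.5); level(177.5)
save("wrist","w17.png")
E
```

```text
t 26.8 p [0.4479, -0.283, 0.253] yaw 177.36 tilt [0.009, -0.0052] F [0.6, -1.0, -0.5] w 0.0856
tool shift mm [-46.1, 440.3, 31.3] turn z -0.14
t 26.8 p [0.4479, -0.283, 0.253] yaw 177.36 tilt [0.009, -0.0052] F [0.6, -1.0, -0.5] w 0.0856
turn tool deg [-0.28, 0.53, -0.14]
```

View pics/w17.png

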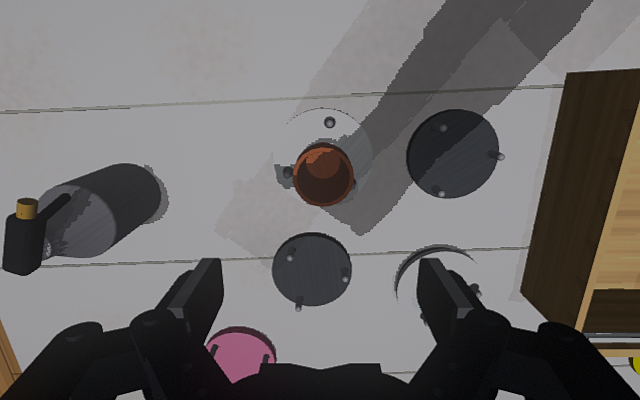

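```bash
python3 -m pendant '[[-0.002,0.03,0,-0.3,0.5,-0.1,100],[-0.004,0.037,0,0,0,0,50],[-0.004,0.037,0,0,0,0,50],[-0.004,0.037,0,0,0,0,50],[-0.004,0.037,0,0,0,0,50],[-0.004,0.037,0,0,0,0,50],[-0.004,0.037,0,0,0,0,50],[-0.004,0.037,0,0,0,0,50],[-0.004,0.037,0,0,0,0,50],[-0.004,0.037,0,0,0,0,50]]' >/dev/null
python3 -m pendant '[[-0.004,0.037,0,0,0,0,50],[-0.004,0.04,0.02,0,0,0,50],[0,0,0,0,0,0,50],[0,0,0,0,0,0,50],[0,0,0,0,0,0,50]]' >/dev/null
python3 - <<'E'
from h import *
avg(3);delta(.5145,.1545,.12,177.5); level(177.5); save("wrist","w18.png")
E
```

```text
avg p [0.5098 0.1556 0.2302] yaw 177.64 tilt [-0.006   0.0056] sd mm [0.2 0.2 0.2]
t 28.4 p [0.51, 0.1554, 0.2306] yaw 177.58 tilt [-0.0052, 0.0058] F [-0.3, -0.8, -0.2] w 0.0430
tool shift mm [-5.1, -1.3, 110.6] turn z 0.08
t 28.4 p [0.51, 0.1554, 0.2306] yaw 177.58 tilt [-0.0052, 0.0058] F [-0.3, -0.8, -0.2] w 0.0430
turn tool deg [0.32, -0.31, 0.08]
```

View pics/w18.png

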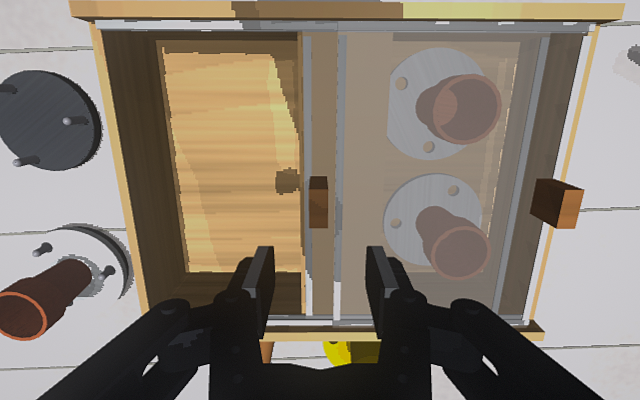

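```bash
python3 -m pendant '[[-0.004,-0.001,0.04,0.3,-0.3,0,50],[0,0,0.04,0,0,0,50],[0,0,0.03,0,0,0,50],[0,0,0,0,0,0,50],[0,0,0,0,0,0,0],[0,0,0,0,0,0,0],[0,0,0,0,0,0,0],[0,0,0,0,0,0,0],[0,0,0,0,0,0,0]]' 25
python3 -m pendant '[[0,-0.015,0,0,0,0,0],[0,-0.02,0,0,0,0,0],[0,-0.02,0,0,0,0,0],[0,-0.02,0,0,0,0,0],[0,-0.02,0,0,0,0,0],[0,-0.02,0,0,0,0,0],[0,-0.02,0,0,0,0,0],[0,-0.01,0,0,0,0,0],[0,0,0,0,0,0,0]]'
python3 -m pendant '[[0,-0.005,0,0,0,0,0],[0,-0.004,0,0,0,0,0],[0,0,0,0,0,0,0]]'
```

```text
time_s: 29.4
tcp_pos: [0.5149, 0.1545, 0.1224]
ee_rot: [[-0.999, 0.042, 0.003], [0.042, 0.999, -0.001], [-0.003, -0.001, -1.0]]
wrist_force: [-0.6, -4.3, 1.2]
gripper_width: 0.0133
time_s: 30.3
tcp_pos: [0.5083, 0.0084, 0.1224]
ee_rot: [[-0.999, 0.043, 0.002], [0.043, 0.999, -0.001], [-0.002, -0.001, -1.0]]
wrist_force: [-1.8, -1.1, 5.3]
gripper_width: 0.0133
time_s: 30.6
tcp_pos: [0.5081, 0.0045, 0.1223]
ee_rot: [[-0.999, 0.039, 0.003], [0.039, 0.999, 0.009], [-0.003, 0.009, -1.0]]
wrist_force: [-0.5, 14.6, 6.5]
gripper_width: 0.0135
```

```bash
python3 -m pendant '[[0,0,0,0,0,0,50],[0,0,0,0,0,0,50],[0,0,0,0,0,0,50],[0,0,-0.03,0,0,0,50],[0,0.03,-0.03,0,0,0,50],[0,0.037,-0.03,0,0,0,50],[0,0.037,0,0,0,0,50],[0,0.037,0,0,0,0,50],[0,0.037,0,0,0,0,50],[0,0.037,0,0,0,0,50]]' >/dev/null
python3 -m pendant '[[0,0.037,0,0,0,0,50],[0,0.037,0,0,0,0,50],[0,0.037,0,0,0,0,50],[0,0,0,0,0,0,50],[0,0,0,0,0,0,50],[0,0,0,0,0,0,50]]' >/dev/null
python3 - <<'E'
from h import *
avg(3);delta(.5215,.338,.12,177.5); level(177.5); o=get_obs(); c=save("wrist","w19.png")
for k in ("pane_left_grip","pane_right_grip"):
  for d in place_of(k,"wrist"): print(k,round(d["confidence"],2),np.round(d["centre"]),np.round(ray(c,d["centre"],.134,o),4))
E
```

```text
avg p [0.5206 0.3263 0.2102] yaw 177.60 tilt [-0.0011 -0.    ] sd mm [0.1 0.1 0.1]
t 32.4 p [0.5207, 0.3262, 0.2104] yaw 177.57 tilt [-0.0007, 0.0003] F [0.5, -0.8, 0.1] w 0.0425
tool shift mm [-0.4, 11.8, 90.4] turn z 0.07
t 32.4 p [0.5207, 0.3262, 0.2104] yaw 177.57 tilt [-0.0007, 0.0003] F [0.5, -0.8, 0.1] w 0.0425
turn tool deg [0.02, -0.04, 0.07]
pane_left_grip 0.63 [210. 336.] [0.523  0.3376 0.134 ]
```

View pics/w19.png

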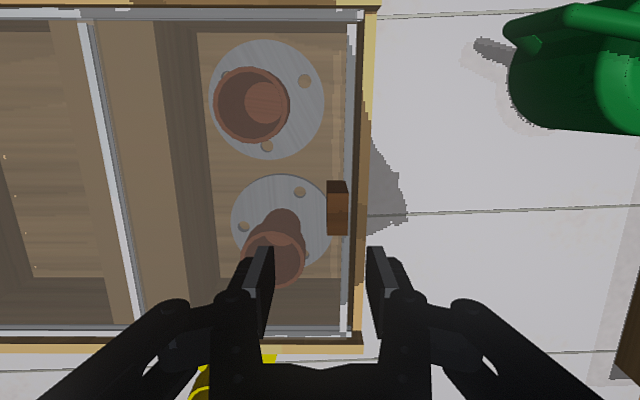

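```bash
python3 -m pendant '[[0,0.0115,0.03,0,0,0,50],[0,0,0.03,0,0,0,50],[0,0,0.03,0,0,0,50],[0,0,0,0,0,0,50],[0,0,0,0,0,0,0],[0,0,0,0,0,0,0],[0,0,0,0,0,0,0],[0,0,0,0,0,0,0],[0,0,0,0,0,0,0]]' 25
python3 -m pendant '[[0,-0.015,0,0,0,0,0],[0,-0.02,0,0,0,0,0],[0,-0.02,0,0,0,0,0],[0,-0.02,0,0,0,0,0],[0,-0.02,0,0,0,0,0],[0,-0.02,0,0,0,0,0],[0,-0.02,0,0,0,0,0],[0,0,0,0,0,0,0]]'
```

```text
time_s: 33.4
tcp_pos: [0.522, 0.3393, 0.1222]
ee_rot: [[-0.999, 0.041, 0.002], [0.041, 0.999, 0.002], [-0.002, 0.002, -1.0]]
wrist_force: [-0.4, -1.4, 6.2]
gripper_width: 0.0133
time_s: 34.2
tcp_pos: [0.5157, 0.2024, 0.1222]
ee_rot: [[-0.999, 0.043, 0.001], [0.043, 0.999, 0.0], [-0.001, 0.0, -1.0]]
wrist_force: [-3.0, -1.9, 9.2]
gripper_width: 0.0133
```

```bash
python3 -m pendant '[[0,-0.006,0,0,0,0,0],[0,-0.006,0,0,0,0,0],[0,0,0,0,0,0,0]]'
python3 -m pendant '[[0,0,0,0,0,0,50],[0,0,0,0,0,0,50],[0,0,0,0,0,0,50],[0,0,-0.03,0,0,0,50],[0,0,-0.03,0,0,0,50],[0,0.03,-0.04,0,0,0,100],[0,0.035,-0.03,0,0,0,100],[0,0,0,0,0,0,100],[0,0,0,0,0,0,100],[0,0,0,0,0,0,100]]' >/dev/null
python3 - <<'E'
from h import *
import pickle
avg(3); level(177.5); o=get_obs(); c=save("wrist","w20.png"); pickle.dump((o,c),open("w20.pkl","wb"))
cv2.imwrite("pics/w20b.png",cv2.resize(c["pixels"][0:290,120:520,::-1],None,fx=2,fy=2,interpolation=cv2.INTER_CUBIC))
E
```

```text
time_s: 34.5
tcp_pos: [0.5154, 0.1944, 0.1223]
ee_rot: [[-0.999, 0.04, 0.002], [0.04, 0.999, 0.007], [-0.001, 0.007, -1.0]]
wrist_force: [-3.1, 9.1, 7.9]
gripper_width: 0.0131
avg p [0.5168 0.2559 0.2484] yaw 177.63 tilt [-0.0038 -0.0009] sd mm [0.  0.1 0.1]
t 35.6 p [0.5169, 0.2558, 0.2486] yaw 177.60 tilt [-0.0036, -0.0007] F [-0.1, 0.4, -0.9] w 0.0853
turn tool deg [-0.05, -0.21, 0.1]
```

View pics/w20b.png

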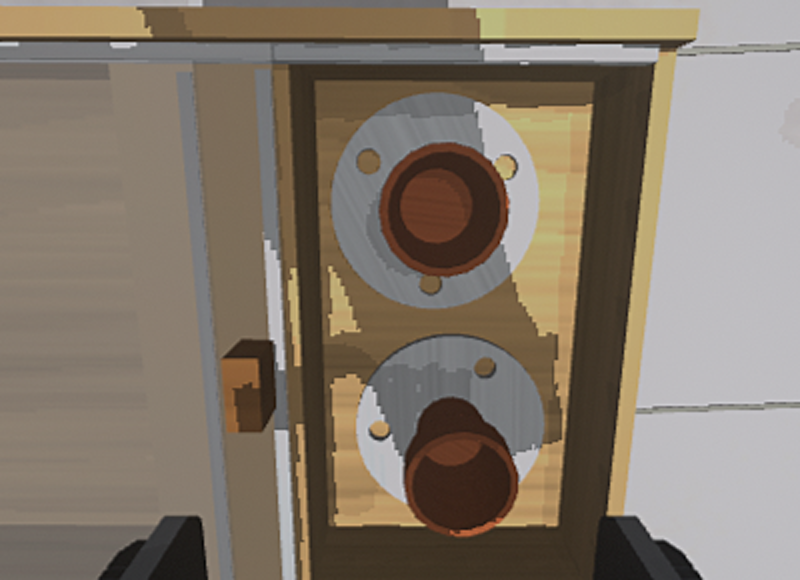

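Run:
```python
from h import *
import pickle
o,c=pickle.load(open("w20.pkl","rb"))
fitpot(c,o,[(368,161),(430,284,.3),(506,167,.5)],(444,209),[(331,200),(539,200),(435,93),(435,308)])
v=fitpot(c,o,[(485,366),(379,429)],(461,484),[(356,425),(544,425),(450,335)])
delta(v[0],v[1],.064,177.5)
```

```text
fit x 0.4521 y 0.2771 yaw 115.3 res mm [0.0, -0.1, 0.1, -0.1, 0.1, 0.2, -0.1, 0.0, -0.3, -0.0, -0.4, 0.0] rim [0.4513 0.2772]
fit x 0.5795 y 0.2828 yaw 29.8 res mm [-0.1, 0.1, -0.0, -0.1, -0.1, 0.1, -0.2, 0.0, -0.1] rim [0.5795 0.2826]
t 35.7 p [0.5171, 0.256, 0.2489] yaw 177.60 tilt [-0.0031, -0.0004] F [0.5, 0.4, -0.6] w 0.0857
tool shift mm [-61.7, 29.5, 184.7] turn z 0.10
```

```bash
python3 -m pendant '[[-0.02,0.01,0.01,0,-0.2,0.1,100],[-0.02,0.01,0.03,0,0,0,100],[-0.0215,0.0095,0.04,0,0,0,100],[0,0,0,0,0,0,100],[0,0,0,0,0,0,100]]' >/dev/null
python3 - <<'E'
from h import *
avg(3); delta(.5795,.2828,.064,177.5); level(177.5)
E
```

```text
avg p [0.58   0.2833 0.17  ] yaw 177.54 tilt [ 0.001  -0.0003] sd mm [0.4 0.3 1.3]
t 36.4 p [0.5808, 0.2838, 0.1722] yaw 177.56 tilt [0.0049, 0.0011] F [0.3, 0.5, 0.2] w 0.0856
tool shift mm [1.8, -1.2, 108.2] turn z 0.06
t 36.4 p [0.5808, 0.2838, 0.1722] yaw 177.56 tilt [0.0049, 0.0011] F [0.3, 0.5, 0.2] w 0.0856
turn tool deg [0.07, 0.28, 0.06]
```

```bash
python3 -m pendant '[[0.0005,-0.0005,0.03,0,0,0,100],[0,0,0.035,0,0,0,100],[0,0,0.03,0,0,0,100],[0,0,0.012,0,0,0,100],[0,0,0,0,0,0,20],[0,0,0,0,0,0,20],[0,0,0,0,0,0,20],[0,0,0,0,0,0,20],[0,0,0,0,0,0,20]]' 40
python3 - <<'E'
from h import *
avg(3);st()
E
python3 -m pendant '[[0,0,-0.02,0,0,0,20],[0,0,-0.04,0,0,0,20],[0,0,-0.04,0,0,0,20],[0,0,-0.04,0,0,0,20],[0,0,-0.03,0,0,0,20],[0,0,0,0,0,0,20],[0,0,0,0,0,0,20]]'
python3 - <<'E'
from h import *
import pickle
avg(3);level(177.5); o=get_obs(); c=save("wrist","w21.png"); pickle.dump((o,c),open("w21.pkl","wb"))
cv2.imwrite("pics/w21b.png",cv2.resize(c["pixels"][80:290,170:470,::-1],None,fx=2.5,fy=2.5,interpolation=cv2.INTER_CUBIC))
E
```

```text
time_s: 37.25
tcp_pos: [0.5819, 0.2841, 0.0659]
ee_rot: [[-0.999, 0.042, 0.007], [0.042, 0.999, 0.002], [-0.007, 0.002, -1.0]]
wrist_force: [-1.0, -0.7, 5.7]
gripper_width: 0.055
avg p [0.5819 0.2841 0.0659] yaw 177.58 tilt [0.0069 0.0016] sd mm [0. 0. 0.]
t 37.4 p [0.5819, 0.2841, 0.0659] yaw 177.57 tilt [0.0069, 0.0016] F [-0.1, -0.3, 6.0] w 0.0548
time_s: 38.1
tcp_pos: [0.5801, 0.2835, 0.2337]
ee_rot: [[-0.999, 0.042, 0.004], [0.042, 0.999, 0.001], [-0.004, 0.001, -1.0]]
wrist_force: [-0.4, -0.4, -3.0]
gripper_width: 0.0551
avg p [0.5795 0.2833 0.2323] yaw 177.57 tilt [0.0017 0.    ] sd mm [0.5 0.2 1. ]
t 38.2 p [0.5787, 0.2831, 0.2309] yaw 177.57 tilt [-0.0011, -0.001] F [-0.0, -0.2, -2.5] w 0.0547
turn tool deg [-0.06, -0.06, 0.07]
```

View pics/w21b.png

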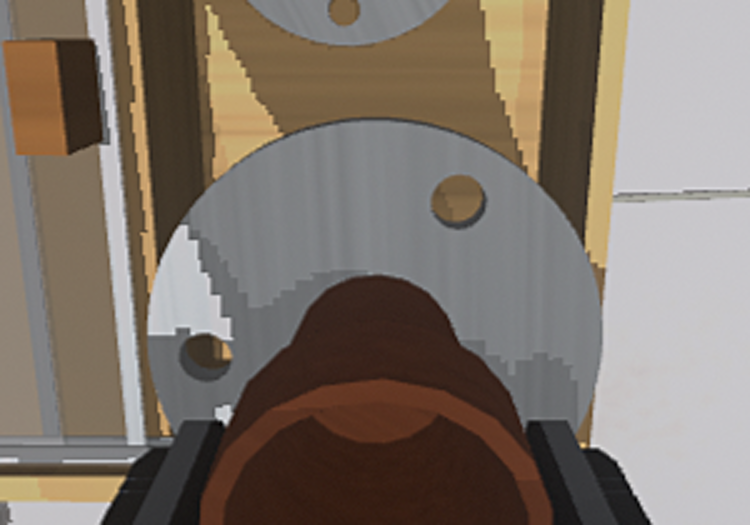

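Run:
```python
from h import *
import pickle
o,c=pickle.load(open("w21.pkl","rb"))
v=inhand(c,[(459,200),(207,357)],[(147,330),(380,118),(602,320)],.0499,(80,170),2.5)
x,y,ny=plan(v,B["TR"],177.57)
delta(x,y,.17,ny)
```

```text
fit x 0.0016 y 0.0003 yaw 27.3 res mm [-0.0, -0.0, 0.0, 0.2, 0.1, 0.0, -0.3] rim None
pot yaw 30.3 rot -56.3 -> tool yaw 121.27 TCP 0.5972 -0.3032
t 38.3 p [0.5788, 0.283, 0.2309] yaw 177.57 tilt [-0.0011, -0.001] F [-0.0, 1.4, -2.3] w 0.0550
tool shift mm [-43.3, -584.8, 61.5] turn z 56.31
```

```bash
python3 -m pendant '[[-0.002,-0.03,0,0,0,0,20],[-0.0027,-0.037,0,0,0,0,20],[-0.0027,-0.037,0,0,0,0,20],[-0.0027,-0.037,0,0,0,0,20],[-0.0027,-0.037,0,0,0,0,20],[-0.0027,-0.037,0,0,0,0,20],[-0.0027,-0.037,0,0,0,0,20],[-0.0027,-0.037,0,0,0,0,20],[-0.0027,-0.037,0,0,0,0,20],[-0.0027,-0.037,0,0,0,0,20]]' >/dev/null
python3 -m pendant '[[-0.0027,-0.037,0,0,0,0,20],[-0.0027,-0.037,0,0,0,0,20],[-0.0027,-0.037,0,0,0,0,20],[-0.0027,-0.037,0,0,0,0,20],[-0.0027,-0.037,0,0,0,0,20],[-0.0027,-0.037,0,0,0,0,20],[0,0,0,0,0,8,20],[0,0,0,0,0,8,20],[0,0,0,0,0,8,20],[0,0,0,0,0,8,20]]' >/dev/null
python3 -m pendant '[[0,0,0,0,0,8,20],[0,0,0.02,0,0,8,20],[0,0,0.03,0,0,8.3,20],[0,0,0,0,0,0,20],[0,0,0,0,0,0,20],[0,0,0,0,0,0,20]]' >/dev/null
python3 - <<'E'
from h import *
avg(5); delta(.5972,-.3032,.1,121.27); level(121.27)
E
```

```text
avg p [ 0.5983 -0.3033  0.1846] yaw 121.36 tilt [ 0.0044 -0.0009] sd mm [0.1 0.1 0.2]
t 41.1 p [0.5981, -0.3031, 0.1842] yaw 121.31 tilt [0.0041, -0.0007] F [0.6, -0.6, -2.8] w 0.0547
tool shift mm [0.6, -1.0, 84.2] turn z 0.04
t 41.1 p [0.5981, -0.3031, 0.1842] yaw 121.31 tilt [0.0041, -0.0007] F [0.6, -0.6, -2.8] w 0.0547
turn tool deg [0.18, 0.16, 0.04]
```

```bash
python3 -m pendant '[[0.0005,-0.001,0.03,0,0,0,20],[0,0,0.03,0,0,0,20],[0,0,0.023,0,0,0,20],[0,0,0,0,0,0,20],[0,0,0,0,0,0,20],[0,0,0,0,0,0,20]]' >/dev/null
python3 - <<'E'
from h import *
avg(5); delta(.5972,-.3032,.0719,121.27); save("wrist","w22.png",4,(120,260,220,420))
E
```

```text
avg p [ 0.5977 -0.3036  0.1021] yaw 121.28 tilt [ 0.0052 -0.0014] sd mm [0.2 0.1 0.3]
t 42.0 p [0.5972, -0.3033, 0.1013] yaw 121.27 tilt [0.0041, -0.0007] F [-0.1, 0.2, -2.4] w 0.0552
tool shift mm [0.1, -0.1, 29.4] turn z 0.00
```

View pics/w22.png

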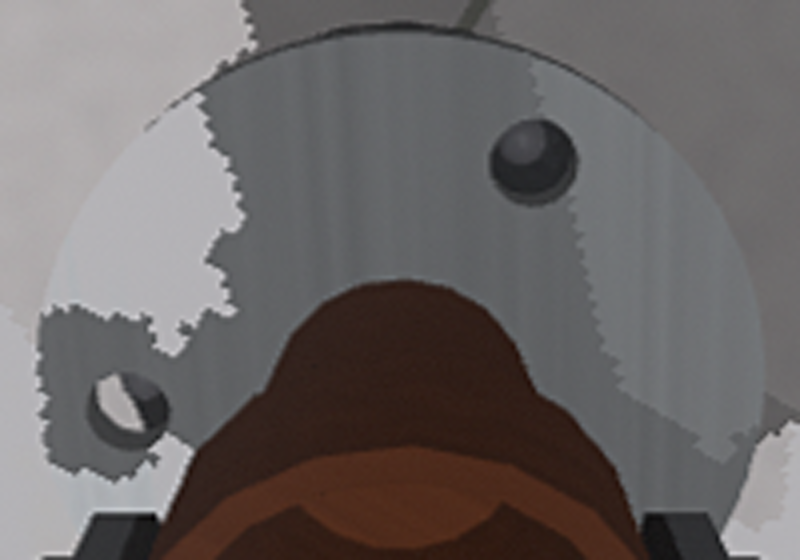

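```bash
python3 -m pendant '[[0,0,0.007,0,0,0,20],[0,0,0.007,0,0,0,20],[0,0,0.007,0,0,0,20],[0,0,0.007,0,0,0,20],[0,0,0.003,0,0,0,20],[0,0,0,0,0,0,20],[0,0,0,0,0,0,20]]'
python3 - <<'E'
from h import *
avg(3); st()
E
```

```text
time_s: 42.75
tcp_pos: [0.5965, -0.3026, 0.0714]
ee_rot: [[-0.519, 0.855, 0.003], [0.855, 0.519, -0.0], [-0.002, 0.002, -1.0]]
wrist_force: [-5.7, 4.7, 14.3]
gripper_width: 0.0551
avg p [ 0.5965 -0.3026  0.0715] yaw 121.29 tilt [ 0.0029 -0.0005] sd mm [0. 0. 0.]
t 42.9 p [0.5965, -0.3026, 0.0715] yaw 121.29 tilt [0.0029, -0.0005] F [-5.4, 5.2, 14.0] w 0.0547
```

```bash
python3 -m pendant '[[0,0,0,0,0,0,100],[0,0,0,0,0,0,100],[0,0,0,0,0,0,100],[0,0,0,0,0,0,100],[0,0,-0.03,0,0,0,100],[0,0,-0.04,0,0,0,100],[0,0,-0.04,0,0,0,100],[0,0,-0.04,0,0,-8,100],[0,0,-0.02,0,0,-8,100],[0,0,0,0,0,-8,100]]' >/dev/null
python3 -m pendant '[[0,0,0,0,0,-8,100],[0,0,0,0,0,-8,100],[0,0,0,0,0,-8,100],[0,0,0,0,0,-8.2,100],[0,0,0,0,0,0,100],[0,0,0,0,0,0,100]]' >/dev/null
python3 - <<'E'
from h import *
delta(.4521,.2771,.22,177.5); level(177.5)
save("wrist","w23.png")
E
```

```text
t 44.5 p [0.5963, -0.303, 0.2388] yaw 177.28 tilt [0.0024, 0.0005] F [0.2, 0.3, -0.3] w 0.0854
tool shift mm [171.7, 572.6, 18.8] turn z -0.22
t 44.5 p [0.5963, -0.303, 0.2388] yaw 177.28 tilt [0.0024, 0.0005] F [0.2, 0.3, -0.3] w 0.0854
turn tool deg [0.04, 0.13, -0.22]
```

View pics/w23.png

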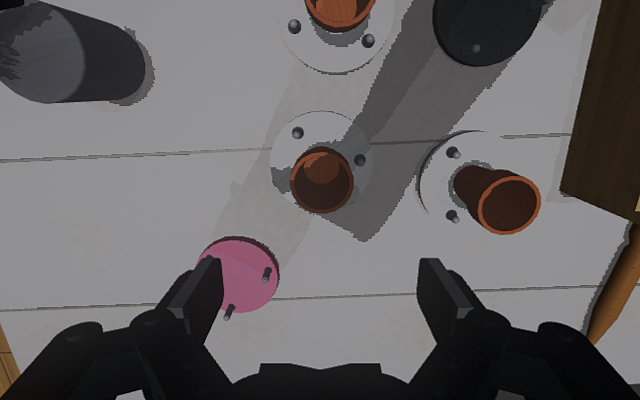

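All three are seated. On to the last pot.

```bash
python3 -m pendant '[[0.008,0.03,0,0,0,-0.2,100],[0.011,0.036,0,0,0,0,100],[0.011,0.036,0,0,0,0,100],[0.011,0.036,0,0,0,0,100],[0.011,0.036,0,0,0,0,100],[0.011,0.036,0,0,0,0,100],[0.011,0.036,0,0,0,0,100],[0.011,0.036,0,0,0,0,100],[0.011,0.036,0,0,0,0,100],[0.011,0.036,0,0,0,0,100]]' >/dev/null
python3 -m pendant '[[0.011,0.036,0,0,0,0,100],[0.011,0.036,0,0,0,0,100],[0.011,0.036,0,0,0,0,100],[0.011,0.036,0,0,0,0,100],[0.011,0.036,0,0,0,0,100],[0.011,0.036,0.02,0,0,0,100],[0,0,0,0,0,0,100],[0,0,0,0,0,0,100],[0,0,0,0,0,0,100]]' >/dev/null
python3 - <<'E'
from h import *
import pickle
avg(3); level(177.5); o=get_obs(); c=save("wrist","w24.png"); pickle.dump((o,c),open("w24.pkl","wb"))
cv2.imwrite("pics/w24b.png",cv2.resize(c["pixels"][0:290,120:520,::-1],None,fx=2,fy=2,interpolation=cv2.INTER_CUBIC))
E
```

```text
avg p [0.4474 0.273  0.2194] yaw 177.57 tilt [0.0035 0.0004] sd mm [0.2 0.2 0.1]
t 46.6 p [0.4476, 0.2728, 0.2195] yaw 177.54 tilt [0.0036, 0.0006] F [0.0, 0.1, -0.2] w 0.0855
turn tool deg [0.04, 0.21, 0.04]
```

View pics/w24b.png

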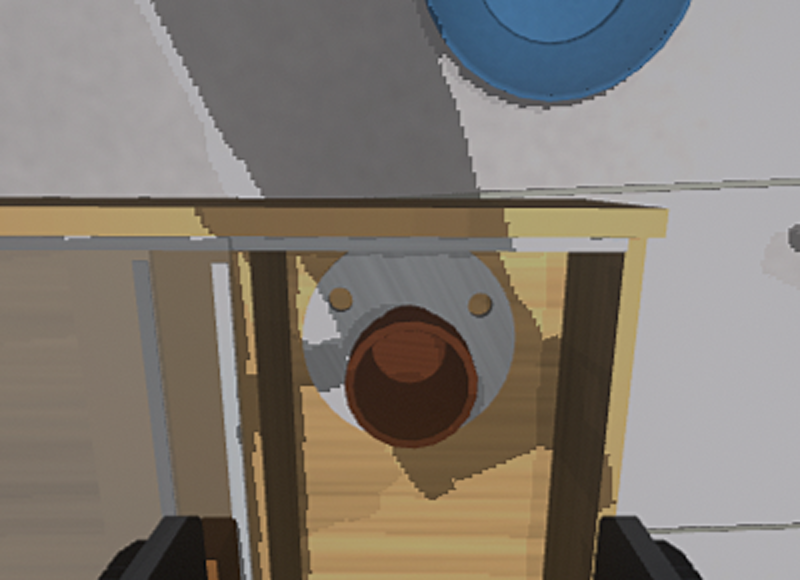

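Run:
```python
from h import *
import pickle
o,c=pickle.load(open("w24.pkl","rb"))
v=fitpot(c,o,[(340,299),(481,304)],(411,383),[(303,332),(515,335)])
delta(v[0],v[1],.066,177.5)
```

```text
fit x 0.4517 y 0.2775 yaw 115.5 res mm [0.1, -0.2, 0.1, 0.2, -0.1, -0.0, -0.5, -0.1] rim [0.4506 0.2773]
t 46.6 p [0.4475, 0.2728, 0.2195] yaw 177.55 tilt [0.0036, 0.0006] F [0.1, -0.9, -0.0] w 0.0855
tool shift mm [-3.4, 4.8, 153.5] turn z 0.05
```

```bash
python3 -m pendant '[[-0.004,0.005,0.02,0,0,0,100],[0,0,0.035,0,0,0,100],[0,0,0.035,0,0,0,100],[0,0,0.035,0,0,0,100],[0,0,0.028,0,0,0,100],[0,0,0,0,0,0,20],[0,0,0,0,0,0,20],[0,0,0,0,0,0,20],[0,0,0,0,0,0,20],[0,0,0,0,0,0,20]]' 40
python3 - <<'E'
from h import *
avg(3);st()
E
python3 -m pendant '[[0,0,-0.02,0,0,0,20],[0,0,-0.04,0,0,0,20],[0,0,-0.04,0,0,0,20],[0,0,-0.04,0,0,0,20],[0,0,-0.03,0,0,0,20],[0,0,0,0,0,0,20],[0,0,0,0,0,0,20]]'
python3 - <<'E'
from h import *
import pickle
avg(3);level(177.5); o=get_obs(); c=save("wrist","w25.png"); pickle.dump((o,c),open("w25.pkl","wb"))
cv2.imwrite("pics/w25b.png",cv2.resize(c["pixels"][80:290,170:470,::-1],None,fx=2.5,fy=2.5,interpolation=cv2.INTER_CUBIC))
E
```

```text
time_s: 47.65
tcp_pos: [0.4525, 0.2789, 0.0672]
ee_rot: [[-0.999, 0.041, 0.005], [0.041, 0.999, 0.001], [-0.005, 0.001, -1.0]]
wrist_force: [0.8, 0.1, 0.6]
gripper_width: 0.0548
avg p [0.4525 0.2789 0.0672] yaw 177.67 tilt [0.0052 0.0012] sd mm [0. 0. 0.]
t 47.8 p [0.4525, 0.2789, 0.0672] yaw 177.67 tilt [0.0053, 0.0011] F [0.6, 0.0, 4.5] w 0.0546
time_s: 48.5
tcp_pos: [0.4509, 0.2785, 0.2357]
ee_rot: [[-0.999, 0.04, 0.003], [0.04, 0.999, 0.001], [-0.003, 0.001, -1.0]]
wrist_force: [0.3, -0.1, -3.9]
gripper_width: 0.0548
avg p [0.4503 0.2783 0.2347] yaw 177.68 tilt [ 0.001  -0.0003] sd mm [0.4 0.2 0.8]
t 48.6 p [0.4497, 0.278, 0.2337] yaw 177.68 tilt [-0.0011, -0.0013] F [-0.0, -0.1, -3.6] w 0.0544
turn tool deg [-0.08, -0.06, 0.18]
```

View pics/w25b.png

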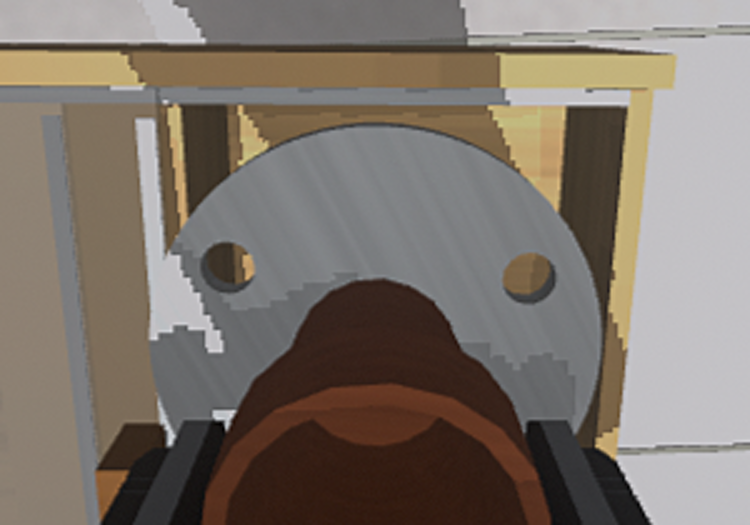

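Run:
```python
from h import *
import pickle
o,c=pickle.load(open("w25.pkl","rb"))
v=inhand(c,[(228,267),(529,278)],[(149,340),(378,123),(602,330)],.0512,(80,170),2.5)
x,y,ny=plan(v,B["BL"],177.68)
delta(x,y,.17,ny)
```

```text
fit x -0.0000 y 0.0001 yaw 62.2 res mm [-0.1, 0.1, -0.0, -0.2, 0.0, 0.2, 0.0] rim None
pot yaw 115.5 rot -23.2 -> tool yaw 154.46 TCP 0.4524 -0.1313
t 48.7 p [0.4498, 0.278, 0.2338] yaw 177.68 tilt [-0.001, -0.0012] F [-0.5, 0.8, -3.0] w 0.0546
tool shift mm [-19.3, -408.8, 64.3] turn z 23.22
```

```bash
python3 -m pendant '[[-0.0013,-0.03,0,0,0,0,20],[-0.0018,-0.037,0,0,0,0,20],[-0.0018,-0.037,0,0,0,0,20],[-0.0018,-0.037,0,0,0,0,20],[-0.0018,-0.037,0,0,0,0,20],[-0.0018,-0.037,0,0,0,0,20],[-0.0018,-0.037,0,0,0,0,20],[-0.0018,-0.037,0,0,0,0,20],[-0.0018,-0.037,0,0,0,0,20],[-0.0018,-0.037,0,0,0,0,20]]' >/dev/null
python3 -m pendant '[[-0.0018,-0.037,0,0,0,0,20],[0,-0.009,0,0,0,7.7,20],[0,0,0.02,0,0,7.7,20],[0,0,0.03,0,0,7.8,20],[0,0,0,0,0,0,20],[0,0,0,0,0,0,20],[0,0,0,0,0,0,20]]' >/dev/null
python3 - <<'E'
from h import *
avg(5); delta(.4524,-.1313,.1,154.46); level(154.46)
E
```

```text
avg p [ 0.4545 -0.1311  0.1869] yaw 154.58 tilt [ 0.0043 -0.0005] sd mm [0.1 0.  0.1]
t 50.6 p [0.4543, -0.1311, 0.1867] yaw 154.52 tilt [0.0041, -0.0004] F [0.0, -0.7, -3.5] w 0.0551
tool shift mm [2.0, -1.1, 86.7] turn z 0.06
t 50.6 p [0.4543, -0.1311, 0.1867] yaw 154.52 tilt [0.0041, -0.0004] F [0.0, -0.7, -3.5] w 0.0551
turn tool deg [0.08, 0.22, 0.06]
```

```bash
python3 -m pendant '[[0.0018,-0.001,0.03,0,0,0,20],[0,0,0.03,0,0,0,20],[0,0,0.024,0,0,0,20],[0,0,0,0,0,0,20],[0,0,0,0,0,0,20],[0,0,0,0,0,0,20]]' >/dev/null
python3 - <<'E'
from h import *
avg(5); delta(.4524,-.1313,.0732,154.46); save("wrist","w26.png",4,(120,260,220,420))
E
```

```text
avg p [ 0.4531 -0.1316  0.1033] yaw 154.48 tilt [ 0.0051 -0.0009] sd mm [0.2 0.1 0.2]
t 51.5 p [0.4526, -0.1313, 0.1027] yaw 154.48 tilt [0.0042, -0.0004] F [0.4, 0.4, -2.8] w 0.0550
tool shift mm [0.3, -0.1, 29.5] turn z 0.02
```

View pics/w26.png

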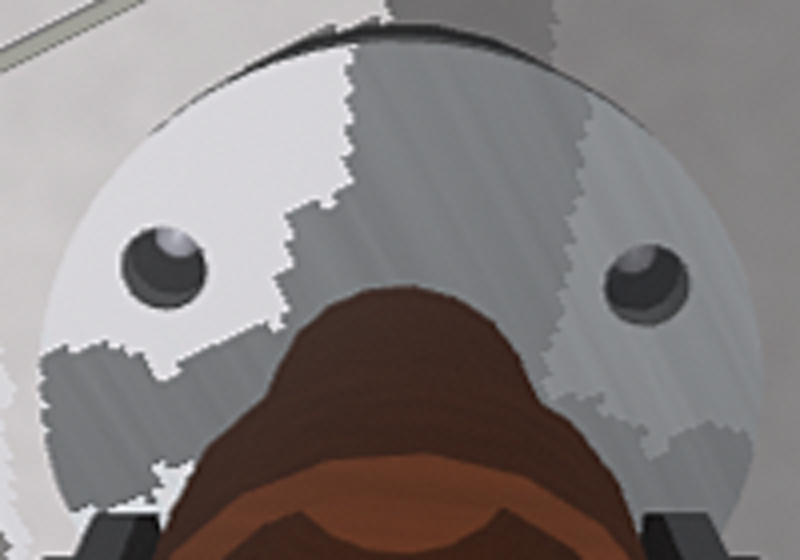

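```bash
python3 -m pendant '[[0.0002,0,0.007,0,0,0,20],[0,0,0.007,0,0,0,20],[0,0,0.007,0,0,0,20],[0,0,0.007,0,0,0,20],[0,0,0.003,0,0,0,20],[0,0,0,0,0,0,20],[0,0,0,0,0,0,20]]'
python3 - <<'E'
from h import *
avg(3); st()
E
```

```text
time_s: 52.25
tcp_pos: [0.4516, -0.1308, 0.0726]
ee_rot: [[-0.903, 0.43, 0.003], [0.43, 0.903, -0.0], [-0.003, 0.001, -1.0]]
wrist_force: [-7.5, 3.9, 20.3]
gripper_width: 0.0549
avg p [ 0.4516 -0.1308  0.0726] yaw 154.51 tilt [ 0.003  -0.0004] sd mm [0. 0. 0.]
t 52.4 p [0.4517, -0.1308, 0.0726] yaw 154.51 tilt [0.0031, -0.0004] F [-6.8, 4.6, 20.1] w 0.0550
```

Seated. I'll release and go to the left handle at about (0.5154, 0.1944) to close that pane.

```bash
python3 -m pendant '[[0,0,0,0,0,0,100],[0,0,0,0,0,0,100],[0,0,0,0,0,0,100],[0,0,0,0,0,0,100],[0,0,-0.03,0,0,0,100],[0,0,-0.04,0,0,0,100],[0,0,-0.04,0,0,0,100],[0,0,-0.03,0,0,-7.7,100],[0,0,-0.01,0,0,-7.7,100],[0,0,0,0,0,-7.7,100]]' >/dev/null
python3 -m pendant '[[0,0,0,0,0,0,50],[0,0,0,0,0,0,50],[0,0,0,0,0,0,50]]' >/dev/null
python3 - <<'E'
from h import *
delta(.5154,.1944,.22,177.5); level(177.5); save("wrist","w27.png")
E
```

```text
t 53.7 p [0.4511, -0.1309, 0.2202] yaw 177.45 tilt [0.0016, 0.0009] F [-0.9, 0.1, 0.2] w 0.0445
tool shift mm [-49.7, 327.8, 0.5] turn z -0.05
t 53.7 p [0.4511, -0.1309, 0.2202] yaw 177.45 tilt [0.0016, 0.0009] F [-0.9, 0.1, 0.2] w 0.0445
turn tool deg [0.05, 0.09, -0.05]
```

View pics/w27.png

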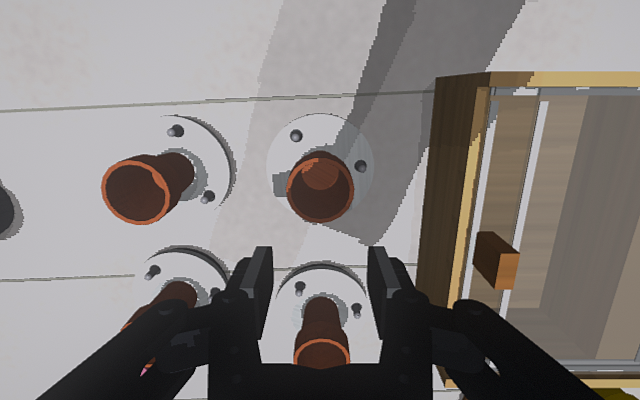

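```bash
python3 -m pendant '[[-0.005,0.03,0,0,0,0,50],[-0.0055,0.037,0,0,0,0,50],[-0.0055,0.037,0,0,0,0,50],[-0.0055,0.037,0,0,0,0,50],[-0.0055,0.037,0,0,0,0,50],[-0.0055,0.037,0,0,0,0,50],[-0.0055,0.037,0,0,0,0,50],[-0.0055,0.037,0,0,0,0,50],[-0.0055,0.037,0,0,0,0,50],[0,0,0,0,0,0,50]]' >/dev/null
python3 -m pendant '[[0,0,0,0,0,0,50],[0,0,0,0,0,0,50]]' >/dev/null
python3 - <<'E'
from h import *
avg(3);delta(.5154,.1944,.122,177.5); level(177.5); save("wrist","w28.png")
E
```

```text
avg p [0.5139 0.1917 0.2209] yaw 177.49 tilt [ 0.002  -0.0001] sd mm [0.1 0.2 0.1]
t 55.1 p [0.5142, 0.1915, 0.2211] yaw 177.46 tilt [0.0025, 0.0002] F [-0.6, 0.7, -1.0] w 0.0426
tool shift mm [-0.9, 2.9, 99.1] turn z -0.04
t 55.1 p [0.5142, 0.1915, 0.2211] yaw 177.46 tilt [0.0025, 0.0002] F [-0.6, 0.7, -1.0] w 0.0426
turn tool deg [0.02, 0.15, -0.04]
```

View pics/w28.png

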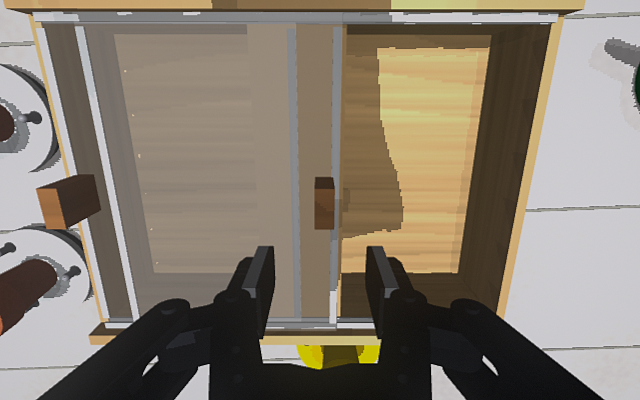

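```bash
python3 -m pendant '[[-0.001,0.003,0.03,0,0,0,50],[0,0,0.04,0,0,0,50],[0,0,0.028,0,0,0,50],[0,0,0,0,0,0,50],[0,0,0,0,0,0,0],[0,0,0,0,0,0,0],[0,0,0,0,0,0,0],[0,0,0,0,0,0,0],[0,0,0,0,0,0,0]]' 25
python3 -m pendant '[[0,0.015,0,0,0,0,0],[0,0.02,0,0,0,0,0],[0,0.02,0,0,0,0,0],[0,0.02,0,0,0,0,0],[0,0.02,0,0,0,0,0],[0,0.02,0,0,0,0,0],[0,0.02,0,0,0,0,0],[0,0.01,0,0,0,0,0],[0,0,0,0,0,0,0]]'
python3 -m pendant '[[0,0.005,0,0,0,0,0],[0,0.004,0,0,0,0,0],[0,0,0,0,0,0,0]]'
```

```text
time_s: 56.05
tcp_pos: [0.517, 0.1956, 0.1251]
ee_rot: [[-0.999, 0.043, 0.006], [0.043, 0.999, 0.001], [-0.006, 0.001, -1.0]]
wrist_force: [-0.9, -1.4, 8.1]
gripper_width: 0.0134
time_s: 56.95
tcp_pos: [0.5237, 0.3428, 0.1251]
ee_rot: [[-0.999, 0.041, 0.008], [0.041, 0.999, 0.003], [-0.007, 0.004, -1.0]]
wrist_force: [1.7, 0.7, 5.2]
gripper_width: 0.013
time_s: 57.25
tcp_pos: [0.5238, 0.3445, 0.1251]
ee_rot: [[-0.999, 0.046, 0.006], [0.045, 0.999, -0.009], [-0.007, -0.009, -1.0]]
wrist_force: [1.6, -19.3, 11.9]
gripper_width: 0.0135
```

```bash
python3 -m pendant '[[0,0,0,0,0,0,50],[0,0,0,0,0,0,50],[0,0,0,0,0,0,50],[0,0,-0.04,0,0,0,50],[0,0,-0.04,0,0,0,50],[0,-0.03,-0.04,0,0,0,50],[0,-0.04,-0.04,0,0,0,50],[0,-0.04,-0.02,0,0,0,50],[0,-0.04,-0.02,0,0,0,50],[0,0,0,0,0,0,50]]' >/dev/null
python3 -m pendant '[[0,0,0,0,0,0,50],[0,0,0,0,0,0,50]]' >/dev/null
python3 - <<'E'
from h import *
avg(3); o=get_obs(); c=save("wrist","w29.png"); save("scene","s29.png",2.5,(130,310,180,500)); save("side","d29.png",2,(120,390,220,540))
E
```

```text
avg p [0.515  0.2051 0.3173] yaw 177.65 tilt [0.0009 0.0004] sd mm [0.1 0.1 0.1]
```

View pics/w29.png

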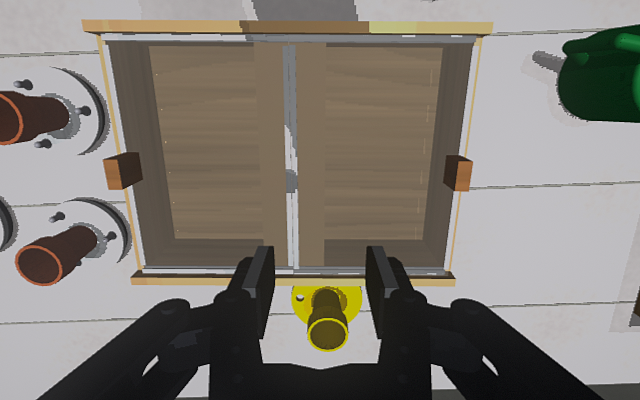

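View pics/d29.png

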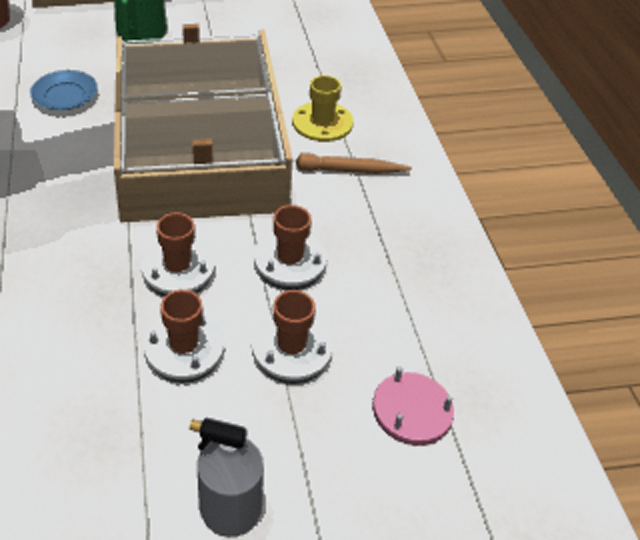

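View pics/s29.png

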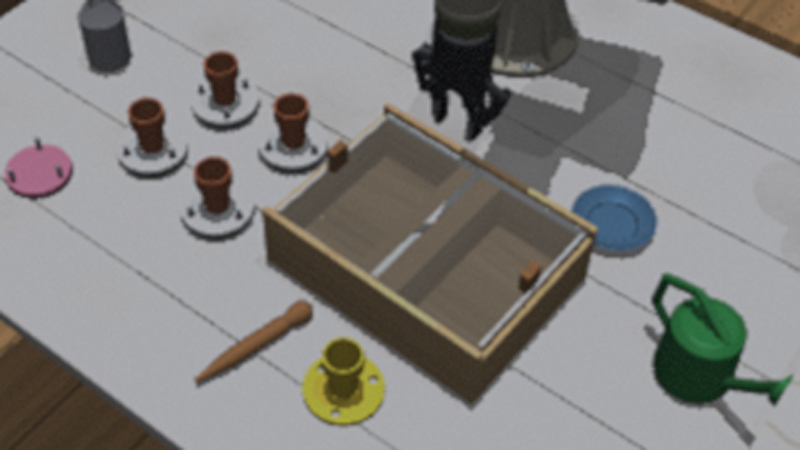

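Run:
```python
from h import *
o=get_obs(); c=camera("wrist")
for px in [(174,111),(173,463)]: print(np.round(ray(c,px,.144,o),4))
for k in ("pane_left_grip","pane_right_grip"):
  for d in place_of(k,"wrist"): print(k,round(d["confidence"],2),np.round(ray(c,d["centre"],.134,o),4))
c=camera("side")
for k in ("can","mister","saucer","dibber"):
  for d in place_of(k,"side")[:1]: print(k,np.round(ray(c,d["centre"],0),3))
```

```text
[0.5072 0.0031 0.144 ]
[0.5201 0.3435 0.144 ]
pane_left_grip 0.62 [0.5225 0.3403 0.134 ]
pane_right_grip 0.59 [0.5086 0.0048 0.134 ]
can [0.429 0.581 0.   ]
mister [ 0.482 -0.514  0.   ]
saucer [0.273 0.378 0.   ]
dibber [0.772 0.059 0.   ]
```

```bash
python3 -c "
from cell import *
print(job_done())"
```

```text
the job is handed in; nothing more can be done
None
```

All four pots are out of the cold frame. Each is mounted on its own dark steel base and both panes are closed. I left the yellow pot and the pink base alone. I handed the job in about 58 s into the 210 s; there is no verdict from the system.

- **Pots:** each came down to the height calculated for a flat flange, within about 0.6 mm. The final pictures show studs standing through the flange holes and all the pots upright. I did not re-measure the exact centring after letting go.
- **Panes:** I pushed each one until it hit its closed stop. The final wrist image puts the handles at y ≈ 0.003 (right) and y ≈ 0.3435 (left), 1–2 mm from where they stopped.
- **Bystanders:** the arm never went near the can, mister, saucer or dibber. The network's last estimates of the can and dibber were 2–3 cm from its first ones. I took that as detection noise and did not check it any other way.

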